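Put the spacer plates away in their case

ROBOT

A 7-joint arm with a two-finger parallel gripper is mounted at the origin on a cart in front of the work surface, level with it; the furniture and walls round the work are solid. World frame = base frame: x ahead of the robot, y to its left, z up, the work surface at z = 0. Lengths are in mm, angles in rad, forces in N, time in s.
With the tool pointing down it reaches from about 425 to 825 mm from the base axis. Payload 3.6 kg.
Tool frame: the origin (TCP) lies on the centre line of the jaws, within the pads' length; the fingertips stand 25 mm ahead of it and the grasp point (between the pads) lies 6 mm ahead of it; z points along the fingers, y is the line along which they close (so a half turn about z gives the same grasp; the last joint's range is limited). The gripper opens to 85 mm and grips with 20 to 120 N. Pads are 22 mm wide; open, the fingers measure 114 mm over their backs; the gripper's body (76 mm by 85 mm) begins 54 mm behind the grasp point. The pads swing forward as they close: fully open they stand 13 mm farther back than shut.
Start: joints at [-1.179, 0.615, -0.013, 1.423, 0.008, 1.103, -0.04], TCP at [264.298, 593.811, 256.297] pointing down, gripper open.
Joint ranges: [-3.12, 3.12], [-0.3, 2.06], [-1.34, 1.32], [0.26, 2.42], [-1.36, 4.5], [0.01, 1.98], [-2.84, 2.84]. Speed limits (rad/s): [2.79, 2.79, 3.14, 3.14, 3.14, 3.14, 3.14].

INTERFACE

Orientations are given as [roll, pitch, yaw] about the fixed x, y, z axes, in that order (R = Rz(yaw) Ry(pitch) Rx(roll)).
In Python, from rig import manip gives the robot as it stands. The module is installed in compiled form; this text tells all that it offers.
- The arm moves only by the tool drive_tool, never from a script. Its argument "targets" is a list of rows, each an object with "offset": the shift along the tool's x, y, z in cm, a list of three; "rot": the turn, a rotation vector about the tool's x, y, z in rad, a list of three; "gripper": the finger opening in cm, from 0 to 8.54. In form: [{"offset": [x, y, z], "rot": [wx, wy, wz], "gripper": gripper}, ...]. A call has 1 to 20 rows; each row shifts and turns the commanded pose from where the row before left it, along the tool's axes as they then stand; what a row does not reach is not made up. A row lasts 1/12 s, in which the tool goes at most 41.7 mm and 7.16 degrees, less where a joint would pass 70% of its speed; a pose out of reach is approached as far as the arm can. A call with a gripper value outside its range is refused whole. The fingers move at their own pace and stop on an object; "force" is the grip in N (left out, the last holds). Time passes only in rows, so rows that do not move let the fingers close. It gives the time, the measured TCP pose, the force, the opening and the grip force at its end, in the units of the state.
- manip.state(): the state, without advancing time (a new reading comes with each control period).
- manip.snapshot(name): name is "scene" or "top" or "wrist"; returns the picture (420x560x3 uint8, red, green, blue); there is no depth.
- manip.camera_model(name): a dict with "fx", "fy", "cx", "cy" (pixels), "D" ([k1, k2, p1, p2, k3] as OpenCV has them; the pictures are not rectified), "T" (4x4, takes a point from camera to world coordinates); the wrist camera has in their place "hand_eye" (4x4, takes a point from camera to tool coordinates, whose origin is the TCP and whose axes are the flange's). Camera axes: x right, y down, z forward; pixel columns grow to the right and rows downward; lengths in mm; the calibration is good to about 2 mm. A picture is of the moment at which its call begins: read the wrist's pose just before it. camera_model takes no time and is no camera call.
- manip.finish_job(): hands the job in; it is judged then, once.
The state is a dict: "time_s": time; "q": joint angles; "joint_vel": joint speeds; "joint_torque": joint torques, N m; "tool_pos": TCP position; "ee_rot": TCP orientation; "wrist_force": force on the tool from outside, world axes, zero at the start; "moment": the same for the moment, N m; "finger_gap": opening from 0.0 (shut) to 1.0 (fully open); "grasp_force": force on a finger pad.
Only numpy, scipy, OpenCV 4.12 (cv2) and the standard library are available. Lean on these libraries where they do the work, as an engineer would, in place of code of your own. Each camera call takes 0.05 s, during which the arm holds its last target. There are 200 camera calls.

TASK

Put away the spacer plates that lie on the ledge (two or three of them). Turn the brass swing tab on the storage case aside, lift out the case's cover and set it down; slide each plate forward past the ledge's open edge so that it can be gripped, and lay every plate flat in the case. Then put the cover back flat in its frame and turn the tab back over it, without pushing the mug or the tape measure about.

Things in the scene. Friction and masses are not known exactly. Their poses are not given: they have to be found in the camera images.
- ledge: fixed plywood ledge 180 (x) x 198 (y) mm, top 60 mm above the saw table; origin: centre of its underside. Three plate lanes run along its x at y = -62, 0, +62 mm, each 50 mm wide between dark strips 12 mm wide and 4 mm high (as high as a plate is thick, so in its lane a plate cannot be gripped by its sides). A strip closes the far end (x = +90 mm)
- ledge_edge (a point): middle of the ledge's open near edge, at ledge x = -90 mm, height of the top (60 mm); axes as the ledge's. In front of this edge and below it is free air down to the saw table; plates are slid out over it, towards ledge -x
- plate_red: loose aluminium plate 130 (x) x 46 (y) x 4 mm, 70 g, slippery on the waxed ledge, red stripe across its +x half; origin: centre of its underside. Starts flat in a lane, wholly on the ledge. Shut fingertips pressing down on it with 4 to 10 N can drag it along. It balances while under 60 mm hangs over the edge; what hangs over can be gripped across the 46 mm. May be absent
- plate_blue: the same plate with a blue stripe. May be absent
- plate_yellow: the same plate with a yellow stripe. May be absent
- case: fixed wooden case 208 (x) x 98 (y) x 42 mm; origin: centre of its underside. Four stops round a well: end stops at both x ends (40 mm wide in y, inner faces at x = +-72 mm), side stops (30 mm long in x, inner faces at y = +-29 mm). Between them the four corners are open down to the saw table: room for the fingers
- case_well (a point): centre of the well's floor, 16 mm above the case's origin, axes as the case's. Plates lie here in a pile, lengthwise along x; the well is 144 (x) x 58 (y) mm. The floor is a cross: a bar 40 mm wide along x and one 30 mm wide along y
- case_recess (a point): centre of the cover's seat: steps on the four stops, 34 mm above the case's origin; the cover's recess is 168 (x) x 78 (y) mm, its walls reach 8 mm above the seat
- cover: loose wooden cover panel 162 (x) x 72 (y) x 6 mm, 110 g; origin: centre of its underside. Round knob 22 mm in diameter in its middle, its grip between 14 and 34 mm above the origin. Starts in its recess in the case, on point case_recess; it fits there either way round
- tab (a joint): hinge of the brass swing tab on the case's near (-x) end stop, vertical axis. 0: tab points to the case's +x, over the cover, holding it; grows anticlockwise seen from above, to 2.1 rad. From about 1.5 rad on it is clear of the cover. Stiff enough to stay where it is left (0.04 N m)
- tab_post (a point): centre of the top of the upright black post on the tab, by which it is turned: 13 mm in diameter, 23 mm high above the tab, 28 mm from the pivot. Top 71 mm above the saw table, tab's top 48 mm
- tab_pivot (a point): point on the tab's hinge axis, fixed to the case at x = -94, y = 0, z = 43 mm
- mug: loose white mug 81 x 112 x 94 mm, a bystander; origin under its centre
- tape_measure: loose yellow tape measure 36 x 89 x 71 mm, a bystander; origin under its centre
Mind the look-alikes: they are no part of the job. What is shaped like the plate_blue but green is not meant.

How it is judged:
By the outcome, as a careful person would: the job done as asked, in the order asked, and still so for the second after the job is handed in, with the robot touching nothing.
Of plate_red, plate_blue, plate_yellow only 2 to 3 are there at a start; the rules pass over those that are not, and their reading is None.
At some moment in a run one of cover may be knocked a few centimetres aside while the robot is not near it.
Once in a run the grip may slacken for a moment while it holds something.
It also fails if it takes over 210 s, if anything falls off the work surface, if the arm or the gripper's body presses on something with over 40 N, if the wrist force passes 120 N, or if a joint passes its speed limit or range.

## Working session

There is one attempt and no reset: what is moved stays moved. The work goes in short steps, Python scripts to look and compute and a tool call to move; the robot and the scene stay as the last step left them, time stands still between calls to the robot, and variables do not carry over. Pictures are saved under pics/ and viewed, at most 14 in all, crops included, and the job is handed in when it is done.

Besides the shell and the picture viewer there is one more tool, called after "Call:" as name([rows], argument=value, ...), one row to a line, values as JSON. drive_tool: Moves the arm, as the interface text tells. Its arguments: {"type":"object","properties":{"targets":{"type":"array","items":{"type":"object","properties":{"offset":{"type":"array","items":{"type":"number"}},"rot":{"type":"array","items":{"type":"number"}},"gripper":{"type":"number"}}}},"force":{"type":"number"}},"required":["targets"]}

```bash
mkdir -p pics
python3 - <<'E'
from rig import manip
import cv2,numpy as np
s=manip.state();print({k:np.round(v,3).tolist() for k,v in s.items()})
for n in("scene","top","wrist"):
    im=manip.snapshot(n);cv2.imwrite(f"pics/{n}0.png",im[...,::-1])
    m=manip.camera_model(n);print(n,{k:np.round(v,4).tolist() for k,v in m.items()})
E
```

```text
{'time_s': 0.0, 'q': [-1.178, 0.616, -0.013, 1.425, 0.008, 1.103, -0.04], 'joint_vel': [-0.001, -0.0, -0.001, 0.001, -0.001, 0.0, -0.001], 'joint_torque': [0.0, -46.92, 0.259, -17.104, 0.01, 0.01, -0.0], 'tool_pos': [264.036, 593.17, 255.13], 'ee_rot': [-3.139, 0.0, 2.723], 'wrist_force': [-0.093, -0.125, -0.006], 'moment': [-0.003, 0.016, 0.014], 'grasp_force': 0.0, 'finger_gap': 1.003}
scene {'fx': 506.3874, 'fy': 506.3874, 'cx': 267.3594, 'cy': 208.9585, 'D': [0.0388, 0.0, 0.0, 0.0, 0.0], 'T': [[-0.4441, -0.389, 0.8071, -718.6508], [-0.8957, 0.2161, -0.3887, 714.3867], [-0.0233, -0.8956, -0.4443, 778.4226], [0.0, 0.0, 0.0, 1.0]]}
top {'fx': 526.7834, 'fy': 526.7834, 'cx': 279.5802, 'cy': 213.9976, 'D': [-0.054, 0.0, 0.0, 0.0, 0.0], 'T': [[-0.0987, -0.9665, 0.2369, 189.9506], [-0.9951, 0.0965, -0.021, 110.5735], [-0.0026, -0.2378, -0.9713, 1705.3344], [0.0, 0.0, 0.0, 1.0]]}
wrist {'fx': 347.6329, 'fy': 347.6329, 'cx': 277.8747, 'cy': 207.1407, 'D': [0.0034, 0.0, 0.0, 0.0, 0.0], 'hand_eye': [[-0.0005, -0.9494, -0.314, 81.7401], [1.0, -0.0005, -0.0002, -0.0694], [-0.0, -0.314, 0.9494, -117.5637], [0.0, 0.0, 0.0, 1.0]]}
```

View pics/scene0.png

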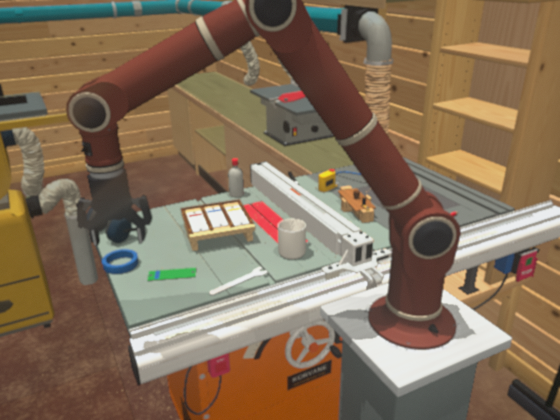

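View pics/top0.png

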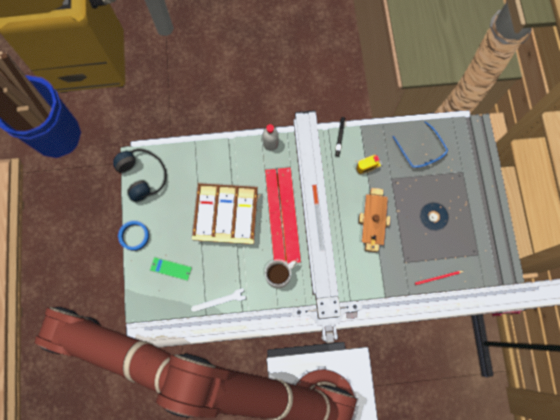

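```bash
cat > h.py <<'E'
from rig import manip
import cv2,numpy as np
from scipy.spatial.transform import Rotation as R
def model(n):
    m=manip.camera_model(n);K=np.array([[m['fx'],0,m['cx']],[0,m['fy'],m['cy']],[0,0,1]]);return m,K,np.array(m['D'])
def toolT(s=None):
    s=s or manip.state();T=np.eye(4);T[:3,:3]=R.from_euler('xyz',s['ee_rot']).as_matrix();T[:3,3]=s['tool_pos'];return T
def camT(n,s=None):
    m=manip.camera_model(n)
    return np.array(m['T']) if n!='wrist' else toolT(s)@np.array(m['hand_eye'])
def p2w(n,uv,z,T=None):
    m,K,D=model(n);T=camT(n) if T is None else T
    q=cv2.undistortPoints(np.array(uv,float).reshape(-1,1,2),K,D).reshape(-1,2)
    d=np.c_[q,np.ones(len(q))]@T[:3,:3].T;o=T[:3,3];z=np.broadcast_to(z,len(q))
    return o+d*((z-o[2])/d[:,2])[:,None]
def w2p(n,P,T=None):
    m,K,D=model(n);T=camT(n) if T is None else T
    Ti=np.linalg.inv(T);return cv2.projectPoints(np.array(P,float).reshape(-1,1,3),cv2.Rodrigues(Ti[:3,:3])[0],Ti[:3,3],K,D)[0].reshape(-1,2)
def snap(n,name,crop=None,k=1):
    im=manip.snapshot(n)[...,::-1]
    if crop: x0,y0,x1,y1=crop;im=im[y0:y1,x0:x1]
    cv2.imwrite(f"pics/{name}.png",cv2.resize(im,None,fx=k,fy=k,interpolation=cv2.INTER_CUBIC))
def box(n,o,yaw,L,W,z,T=None):
    c,s_=np.cos(yaw),np.sin(yaw);P=[[o[0]+c*a-s_*b,o[1]+s_*a+c*b,z] for a,b in((L/2,W/2),(L/2,-W/2),(-L/2,-W/2),(-L/2,W/2))]
    return w2p(n,P,T)
E
python3 - <<'E'
import cv2,numpy as np
im=cv2.imread('pics/top0.png')
a=im[170:260,180:270];b=im[175:265,335:425]
cv2.imwrite('pics/crop1.png',cv2.resize(np.hstack([a,b]),None,fx=4.4,fy=4.4,interpolation=cv2.INTER_CUBIC))
E
```

```text
(no output)
```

View pics/crop1.png

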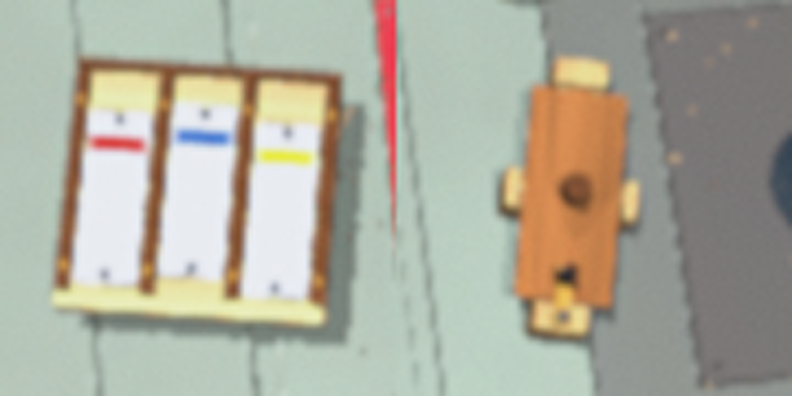

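```bash
cat > m1.py <<'E'
from h import *
def f(c,ox,oy,z): return p2w('top',[[ (x)/4.4+ox-.4,(y)/4.4+oy-.4] for x,y in c],z)
L=f([(82,60),(342,73),(327,305),(57,291)],180,170,64)
C=f([(533,87),(627,95),(612,307),(516,303)],335-90,175,40)
def rep(P,l,w):
    c=P.mean(0);ax=(P[0]+P[1]-P[2]-P[3])/2;ay=(P[0]+P[3]-P[1]-P[2])/2
    print(np.round(P).tolist(),'c',c.round(1),'len',np.linalg.norm(ax).round(1),l,np.linalg.norm(ay).round(1),w,'yaw',np.arctan2(ax[1],ax[0]).round(3),np.arctan2(-ay[0],ay[1]).round(3))
rep(L,180,198);rep(C,162,72)
print('knob',f([(576,188)],245,175,68),'post',f([(567,270)],245,175,71),'pivot',f([(562,317)],245,175,48))
pl=f([(117,118),(106,274),(205,112),(191,268),(288,131),(274,288)],180,170,64);print('plate dots',pl.round(1).tolist())
print('mug',p2w('top',[(278,274)],90),'tape',p2w('top',[(369,163)],60))
print('fence', p2w('top',[(296,115),(315,115),(318,300),(340,300)],100).round())
s=p2w('scene',[(252,168),(265,163),(372,240),(343,250)],100);print(s.round())
E
python3 m1.py
```

```text
[[719.0, 329.0, 64.0], [690.0, 138.0, 64.0], [517.0, 164.0, 64.0], [547.0, 358.0, 64.0]] c [618.4 247.2  64. ] len 174.8 180 194.5 198 yaw -0.158 -0.152
[[634.0, -214.0, 40.0], [621.0, -283.0, 40.0], [463.0, -249.0, 40.0], [473.0, -179.0, 40.0]] c [ 547.6 -231.1   40. ] len 163.4 162 70.4 72 yaw -0.214 -0.165
knob [[ 547.82771305 -229.07385692   68.        ]] post [[ 487.72064905 -213.40984168   71.        ]] pivot [[ 457.79885233 -209.4759039    48.        ]]
plate dots [[672.2, 305.9, 64.0], [555.9, 321.5, 64.0], [670.3, 241.0, 64.0], [554.2, 259.9, 64.0], [649.7, 181.3, 64.0], [533.6, 201.2, 64.0]]
mug [[395.42539191  99.27812919  90.        ]] tape [[ 734.24276522 -235.60241869   60.        ]]
fence [[910. -11. 100.]
 [904. -73. 100.]
 [304. -13. 100.]
 [297. -79. 100.]]
[[838.  22. 100.]
 [860. -41. 100.]
 [213. -40. 100.]
 [206.  56. 100.]]
```

Call:
drive_tool([
  {"offset": [0, 0, 0], "rot": [0, 0, -0.085], "gripper": 8.5},
  {"offset": [0, 0, 0], "rot": [0, 0, -0.085], "gripper": 8.5},
  {"offset": [0, 0, 0], "rot": [0, 0, -0.085], "gripper": 8.5},
  {"offset": [-2.09, -2, 0], "rot": [0, 0, 0], "gripper": 8.5},
  {"offset": [-2.09, -2, 0], "rot": [0, 0, 0], "gripper": 8.5},
  {"offset": [-2.09, -2, 0], "rot": [0, 0, 0], "gripper": 8.5},
  {"offset": [-2.09, -2, 0], "rot": [0, 0, 0], "gripper": 8.5},
  {"offset": [-2.09, -2, 0], "rot": [0, 0, 0], "gripper": 8.5},
  {"offset": [-2.09, -2, 0], "rot": [0, 0, 0], "gripper": 8.5},
  {"offset": [-2.09, -2, 0], "rot": [0, 0, 0], "gripper": 8.5},
  {"offset": [-2.09, -2, 0], "rot": [0, 0, 0], "gripper": 8.5},
  {"offset": [-2.09, -2, 0], "rot": [0, 0, 0], "gripper": 8.5},
  {"offset": [-2.09, -2, 0], "rot": [0, 0, 0], "gripper": 8.5},
  {"offset": [-2.09, -2, 0], "rot": [0, 0, 0], "gripper": 8.5},
  {"offset": [-2.09, -2, 0], "rot": [0, 0, 0], "gripper": 8.5},
  {"offset": [-2.09, -2, 0], "rot": [0, 0, 0], "gripper": 8.5},
  {"offset": [-2.09, -2, 0], "rot": [0, 0, 0], "gripper": 8.5},
  {"offset": [-2.09, -2, 0], "rot": [0, 0, 0], "gripper": 8.5},
])

```text
time_s: 1.65
tool_pos: [525.2, 245.3, 256.0]
ee_rot: [-3.141, -0.001, 2.978]
wrist_force: [0.4, 0.5, -0.5]
finger_gap: 0.994
grasp_force: 0.0
```

Run:
```python
from h import *
import pickle
s=manip.state();pickle.dump(s,open('s_ledge.pkl','wb'));snap('wrist','ledge1')
print(w2p('wrist',[[618,247,64]],camT('wrist',s)))
```

```text
[[294.58769239 274.18458908]]
```

Call:
drive_tool([
  {"offset": [-0.26, -2.96, 0], "rot": [0, 0, 0], "gripper": 3},
  {"offset": [-0.26, -2.96, 0], "rot": [0, 0, 0], "gripper": 3},
  {"offset": [-0.26, -2.96, 0], "rot": [0, 0, 0], "gripper": 3},
  {"offset": [-0.26, -2.96, 0], "rot": [0, 0, 0], "gripper": 3},
  {"offset": [-0.26, -2.96, 0], "rot": [0, 0, 0], "gripper": 3},
  {"offset": [-0.26, -2.96, 0], "rot": [0, 0, 0], "gripper": 3},
  {"offset": [-0.26, -2.96, 0], "rot": [0, 0, 0], "gripper": 3},
  {"offset": [-0.26, -2.96, 0], "rot": [0, 0, 0], "gripper": 3},
  {"offset": [-0.26, -2.96, 0], "rot": [0, 0, 0], "gripper": 3},
  {"offset": [-0.26, -2.96, 0], "rot": [0, 0, 0], "gripper": 3},
  {"offset": [-0.26, -2.96, 0], "rot": [0, 0, 0], "gripper": 3},
  {"offset": [-0.26, -2.96, 0], "rot": [0, 0, 0], "gripper": 3},
  {"offset": [-0.26, -2.96, 0], "rot": [0, 0, 0], "gripper": 3},
  {"offset": [-0.26, -2.96, 0], "rot": [0, 0, 0], "gripper": 3},
  {"offset": [-0.26, -2.96, 0], "rot": [0, 0, 0], "gripper": 3},
  {"offset": [-0.26, -2.96, 0], "rot": [0, 0, 0], "gripper": 3},
])

```text
time_s: 3.03
tool_pos: [488.1, -228.5, 256.1]
ee_rot: [3.141, -0.001, 2.978]
wrist_force: [1.1, -1.0, -0.4]
finger_gap: 0.349
grasp_force: 0.0
```

Run:
```python
from h import *
import pickle
s=manip.state();pickle.dump(s,open('s_case.pkl','wb'));snap('wrist','case1',(90,20,490,320),2)
```

```text
(no output)
```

View pics/case1.png

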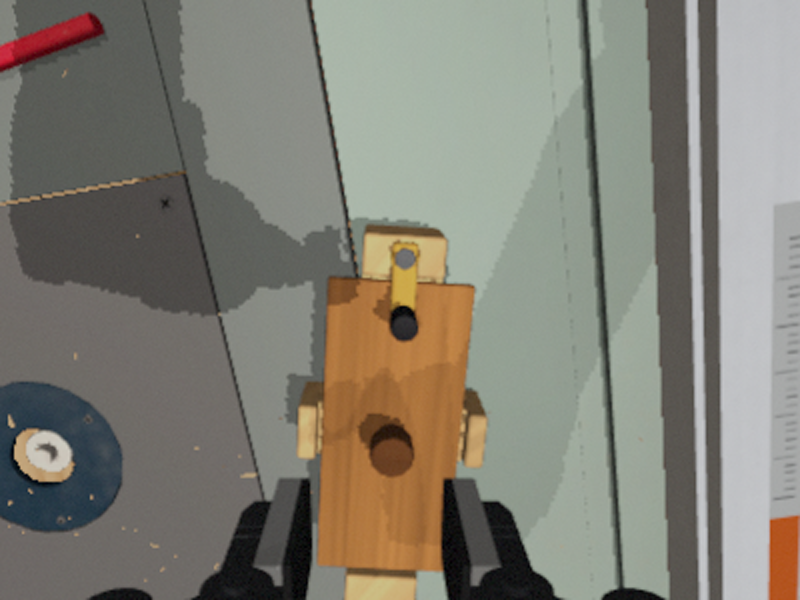

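View pics/ledge1.png

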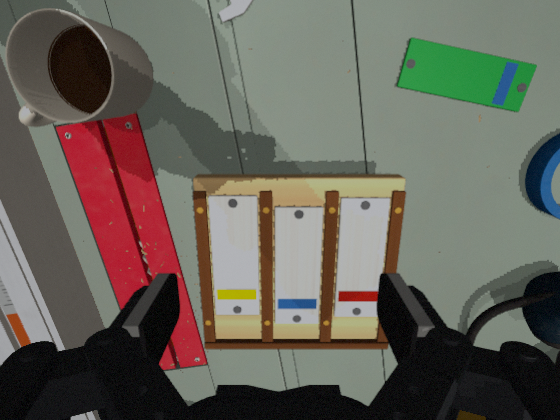

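```bash
cat > m2.py <<'E'
from h import *
import pickle
sl=pickle.load(open('s_ledge.pkl','rb'));sc=pickle.load(open('s_case.pkl','rb'))
TL=camT('wrist',sl);TC=camT('wrist',sc)
def rep(P,l,w):
    c=P.mean(0);ax=(P[0]+P[1]-P[2]-P[3])/2;ay=(P[0]+P[3]-P[1]-P[2])/2
    print('c',c.round(1),'len',np.linalg.norm(ax).round(1),l,np.linalg.norm(ay).round(1),w,'yaw',np.arctan2(ax[1],ax[0]).round(3),np.arctan2(-ay[0],ay[1]).round(3))
cc=lambda *p:[(x/2+90-.25,y/2+20-.25) for x,y in p]
rep(p2w('wrist',cc((443,572),(318,566),(328,276),(474,286))[:1]+cc((318,566),(328,276),(474,286)),40,TC),162,72)
print('knob',p2w('wrist',cc((391,445)),68,TC).round(1),'post',p2w('wrist',cc((404,321)),71,TC).round(1),'pivot',p2w('wrist',cc((404,258)),50,TC).round(1))
print('endstop front',p2w('wrist',cc((364,238),(445,240)),42,TC).round(1).tolist(),'side stops',p2w('wrist',cc((299,422),(485,428)),42,TC).round(1).tolist())
print('fence bottom',p2w('wrist',cc((655,100),(668,500)),0,TC).round(1).tolist())
rep(p2w('wrist',[(388,346),(204,346),(195,191),(404,191)],64,TL),180,198)
d=p2w('wrist',[(365,205),(357,311),(298,214),(296,318),(233,203),(237,310)],64,TL);print(d.round(1).tolist(),((d[::2]+d[1::2])/2).round(1).tolist())
print('mug',p2w('wrist',[(140,120)],40,TL).round(1))
E
python3 m2.py
```

```text
c [ 550.  -231.2   40. ] len 161.9 162 70.3 72 yaw -0.224 -0.227
knob [[ 543.2 -230.3   68. ]] post [[ 483.2 -214.9   71. ]] pivot [[ 458.7 -210.4   50. ]]
endstop front [[447.6, -227.5, 42.0], [454.8, -189.9, 42.0]] side stops [[534.3, -276.2, 42.0], [553.3, -182.3, 42.0]]
fence bottom [[409.3, -73.9, 0.0], [636.2, -75.0, 0.0]]
c [618.8 249.9  64. ] len 173.6 180 195.8 198 yaw -0.167 -0.164
[[556.7, 322.8, 64.0], [671.2, 304.6, 64.0], [555.3, 259.7, 64.0], [669.3, 240.8, 64.0], [534.6, 201.3, 64.0], [649.6, 181.7, 64.0]] [[613.9, 313.7, 64.0], [612.3, 250.2, 64.0], [592.1, 191.5, 64.0]]
mug [[447.8 127.8  40. ]]
```

Call:
drive_tool([
  {"offset": [0, 0, 0], "rot": [0, 0, 0.057], "gripper": 3.5},
  {"offset": [0.57, 1.15, 2], "rot": [0, 0, 0], "gripper": 3.5},
  {"offset": [0, 0, 3], "rot": [0, 0, 0], "gripper": 3.5},
  {"offset": [0, 0, 3], "rot": [0, 0, 0], "gripper": 3.5},
  {"offset": [0, 0, 3], "rot": [0, 0, 0], "gripper": 3.5},
  {"offset": [0, 0, 2.5], "rot": [0, 0, 0], "gripper": 3.5},
  {"offset": [0, 0, 0], "rot": [0, 0, 0], "gripper": 3.5},
  {"offset": [0, 0, 0], "rot": [0, 0, 0], "gripper": 3.5},
])

```text
time_s: 3.75
tool_pos: [484.8, -214.3, 120.5]
ee_rot: [3.141, -0.003, 2.921]
wrist_force: [-0.2, -0.8, 0.0]
finger_gap: 0.41
grasp_force: 0.0
```

Run:
```python
from h import *
s=manip.state();print(s['tool_pos'],s['ee_rot']);snap('wrist','post1',(140,120,420,330),2.8)
```

```text
[ 484.82985334 -214.33729414  120.48913162] [ 3.14111443 -0.00320099  2.92098101]
```

View pics/post1.png

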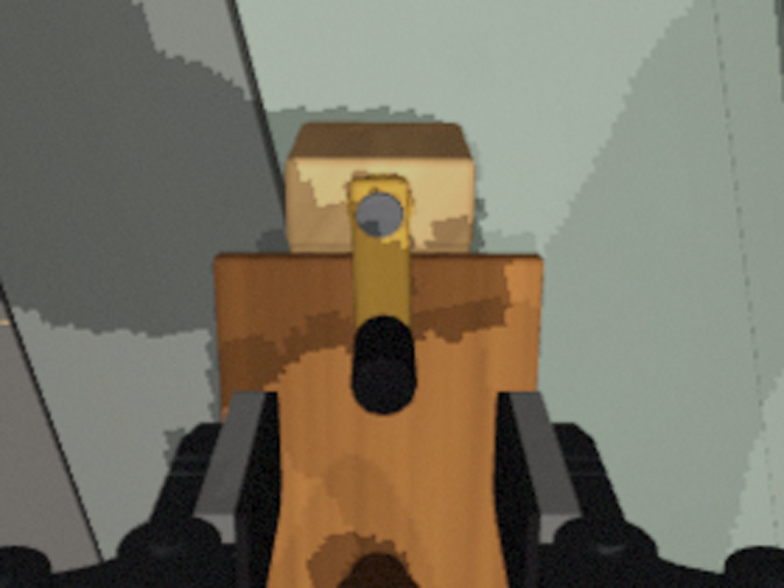

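Run:
```python
from h import *
o=lambda *p:[(x/2.8+140-.3,y/2.8+120-.3) for x,y in p]
g=lambda z,*p:print(p2w('wrist',o(*p),z).round(1).tolist())
g(71,(384,383));g(50,(379,214));g(40,(217,256),(542,256));g(42,(288,158),(474,158));print(camT('wrist').round(2))
```

```text
[[487.7, -215.7, 71.0]]
[[460.7, -210.7, 50.0]]
[[465.1, -247.8, 40.0], [480.5, -179.1, 40.0]]
[[447.0, -227.1, 42.0], [455.5, -189.4, 42.0]]
[[ 2.2000e-01  9.3000e-01  3.1000e-01  4.0621e+02]
 [ 9.8000e-01 -2.1000e-01 -7.0000e-02 -1.9684e+02]
 [-0.0000e+00  3.1000e-01 -9.5000e-01  2.3942e+02]
 [ 0.0000e+00  0.0000e+00  0.0000e+00  1.0000e+00]]
```

Call:
drive_tool([
  {"offset": [-0.3, -0.05, 2.2], "rot": [0, 0, 0], "gripper": 3.5},
  {"offset": [0, 0, 2.0], "rot": [0, 0, 0], "gripper": 3.5},
  {"offset": [0, 0, 0], "rot": [0, 0, 0], "gripper": 3.5},
  {"offset": [0, 0, 0], "rot": [0, 0, 0], "gripper": 1},
  {"offset": [0, 0, 0], "rot": [0, 0, 0], "gripper": 1},
  {"offset": [0, 0, 0], "rot": [0, 0, 0], "gripper": 1},
  {"offset": [0, 0, 0], "rot": [0, 0, 0], "gripper": 1},
  {"offset": [0, 0, 0], "rot": [0, 0, 0], "gripper": 1},
], force=25)

```text
time_s: 4.47
tool_pos: [489.6, -216.5, 81.1]
ee_rot: [-3.141, 0.004, 2.921]
wrist_force: [-0.3, 0.3, 7.3]
finger_gap: 0.134
grasp_force: 24.9
```

Call:
drive_tool([
  {"offset": [0, 0, -0.3], "rot": [0, 0, 0], "gripper": 1},
  {"offset": [0.09, 0.69, 0], "rot": [0, 0, 0], "gripper": 1},
  {"offset": [0.26, 0.65, 0], "rot": [0, 0, 0], "gripper": 1},
  {"offset": [0.41, 0.57, 0], "rot": [0, 0, 0], "gripper": 1},
  {"offset": [0.54, 0.45, 0], "rot": [0, 0, 0], "gripper": 1},
  {"offset": [0.63, 0.3, 0], "rot": [0, 0, 0], "gripper": 1},
  {"offset": [0.69, 0.14, 0], "rot": [0, 0, 0], "gripper": 1},
  {"offset": [0.7, -0.04, 0], "rot": [0, 0, 0], "gripper": 1},
  {"offset": [0, 0, 0], "rot": [0, 0, 0], "gripper": 1},
  {"offset": [0, 0, 0], "rot": [0, 0, 0], "gripper": 1},
], force=20)

```text
time_s: 5.3
tool_pos: [463.7, -182.5, 82.7]
ee_rot: [-3.141, 0.004, 2.922]
wrist_force: [4.4, -2.0, -4.3]
finger_gap: 0.136
grasp_force: 22.6
```

Call:
drive_tool([
  {"offset": [0, 0, 0], "rot": [0, 0, 0], "gripper": 3.5},
  {"offset": [0, 0, 0], "rot": [0, 0, 0], "gripper": 3.5},
  {"offset": [0, 0, 0], "rot": [0, 0, 0], "gripper": 3.5},
  {"offset": [0, 0, -2], "rot": [0, 0, 0], "gripper": 4},
  {"offset": [0, 0, -3], "rot": [0, 0, 0], "gripper": 5},
  {"offset": [0, 0, -1], "rot": [0, 0, 0], "gripper": 5},
  {"offset": [-2.42, -0.7, 0], "rot": [0, 0, 0], "gripper": 5},
  {"offset": [-2.42, -0.7, 0], "rot": [0, 0, 0], "gripper": 5},
  {"offset": [-2.42, -0.7, 0], "rot": [0, 0, 0], "gripper": 5},
  {"offset": [-2.42, -0.7, 0], "rot": [0, 0, 0], "gripper": 5},
  {"offset": [0, 0, 0], "rot": [0, 0, 0], "gripper": 5},
  {"offset": [0, 0, 0], "rot": [0, 0, 0], "gripper": 5},
])

```text
time_s: 6.3
tool_pos: [550.0, -230.5, 141.8]
ee_rot: [3.141, -0.002, 2.92]
wrist_force: [-0.4, 0.0, -0.7]
finger_gap: 0.587
grasp_force: 0.0
```

Run:
```python
from h import *
s=manip.state();print(s['tool_pos'],s['ee_rot']);snap('wrist','knob1',(120,0,440,240),2.5)
```

```text
[ 550.0390087  -230.50434821  141.79631242] [ 3.14144168e+00 -1.75935464e-03  2.92019605e+00]
```

View pics/knob1.png

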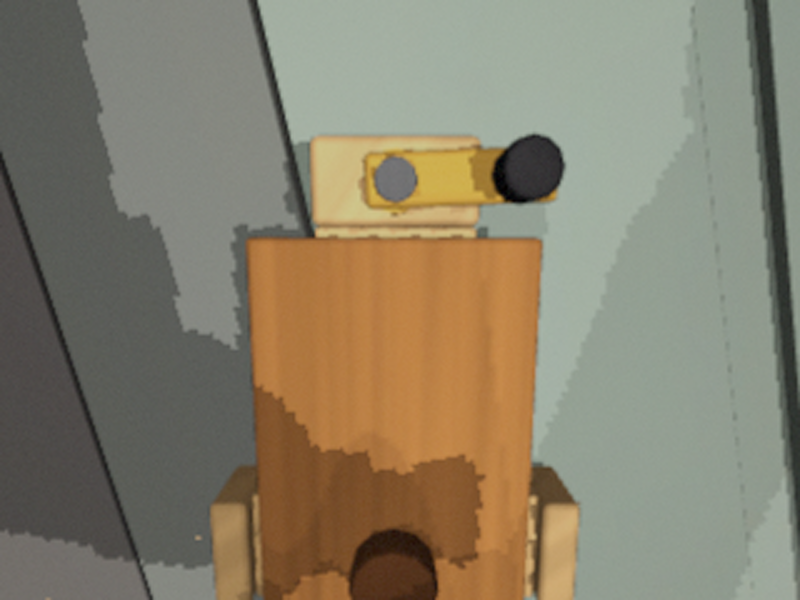

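Run:
```python
from h import *
o=lambda *p:[(x/2.5+120-.3,y/2.5-.3) for x,y in p]
g=lambda z,*p:print(p2w('wrist',o(*p),z).round(1).tolist())
g(71,(530,166));g(50,(395,180));g(40,(247,240),(542,240));g(42,(312,138),(478,138));g(42,(213,505),(577,505))
print(w2p('wrist',[[552,-231,68],[552,-231,48]])*2.5-[300,0], w2p('wrist',[[541,-229,68],[550,-220,68]])*2.5-[300,0])
```

```text
[[463.0, -182.6, 71.0]]
[[458.5, -209.4, 50.0]]
[[463.2, -247.0, 40.0], [478.8, -177.8, 40.0]]
[[445.0, -226.0, 42.0], [453.4, -188.7, 42.0]]
[[525.0, -273.3, 42.0], [546.0, -180.3, 42.0]]
[[392.20137975 604.14295399]
 [392.36251227 573.1335327 ]] [[390.18059413 560.56061054]
 [435.40571947 587.26303597]]
```

```bash
python3 - <<'E'
from h import *
print(p2w('top',[(400,293),(360,296),(434,215),(434,229),(416,284),(460,272)],0).round().tolist())
E
python3 - <<'E'
import cv2
im=cv2.imread('pics/top0.png')[195:315,320:480]
cv2.imwrite('pics/crop2.png',cv2.resize(im,None,fx=5,fy=5,interpolation=cv2.INTER_CUBIC))
E
```

```text
[[306.0, -287.0, 0.0], [310.0, -157.0, 0.0], [551.0, -440.0, 0.0], [504.0, -432.0, 0.0], [330.0, -343.0, 0.0], [353.0, -493.0, 0.0]]
```

Call:
drive_tool([
  {"offset": [0, 0, 2.5], "rot": [0, 0, 0], "gripper": 5},
  {"offset": [0, 0, 2.5], "rot": [0, 0, 0], "gripper": 5},
  {"offset": [0, 0, 2.2], "rot": [0, 0, 0], "gripper": 5},
  {"offset": [0, 0, 0], "rot": [0, 0, 0], "gripper": 5},
  {"offset": [0, 0, 0], "rot": [0, 0, 0], "gripper": 1.8},
  {"offset": [0, 0, 0], "rot": [0, 0, 0], "gripper": 1.8},
  {"offset": [0, 0, 0], "rot": [0, 0, 0], "gripper": 1.8},
  {"offset": [0, 0, 0], "rot": [0, 0, 0], "gripper": 1.8},
  {"offset": [0, 0, 0], "rot": [0, 0, 0], "gripper": 1.8},
  {"offset": [0, 0, 0], "rot": [0, 0, 0], "gripper": 1.8},
], force=50)

```text
time_s: 7.18
tool_pos: [551.0, -230.5, 72.0]
ee_rot: [-3.141, 0.002, 2.921]
wrist_force: [-1.2, -0.4, 5.5]
finger_gap: 0.24
grasp_force: 49.4
```

View pics/crop2.png

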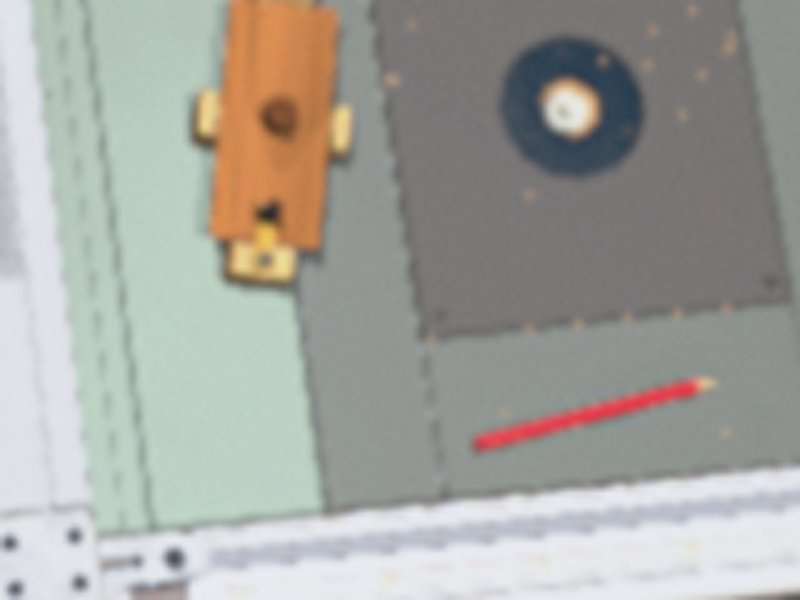

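Call:
drive_tool([
  {"offset": [0, 0, -1], "rot": [0, 0, 0], "gripper": 1.8},
  {"offset": [0, 0, -1.5], "rot": [0, 0, 0], "gripper": 1.8},
  {"offset": [0, 0, -2.5], "rot": [0, 0, 0], "gripper": 1.8},
  {"offset": [0, 0, -2], "rot": [0, 0, 0], "gripper": 1.8},
  {"offset": [1.34, -2.09, 0], "rot": [0, 0, 0], "gripper": 1.8},
  {"offset": [1.34, -2.09, 0], "rot": [0, 0, 0], "gripper": 1.8},
  {"offset": [1.34, -2.09, 0], "rot": [0, 0, 0], "gripper": 1.8},
  {"offset": [1.34, -2.09, 0], "rot": [0, 0, 0], "gripper": 1.8},
  {"offset": [1.34, -2.09, 0], "rot": [0, 0, 0], "gripper": 1.8},
  {"offset": [1.34, -2.09, 0], "rot": [0, 0, 0], "gripper": 1.8},
  {"offset": [0, 0, 0], "rot": [0, 0, 0], "gripper": 1.8},
  {"offset": [0, 0, 2.5], "rot": [0, 0, 0], "gripper": 1.8},
  {"offset": [0, 0, 2.5], "rot": [0, 0, 0], "gripper": 1.8},
  {"offset": [0, 0, 2.5], "rot": [0, 0, 0], "gripper": 1.8},
  {"offset": [0, 0, 1.5], "rot": [0, 0, 0], "gripper": 1.8},
  {"offset": [0, 0, 0], "rot": [0, 0, 0], "gripper": 1.8},
  {"offset": [0, 0, 0], "rot": [0, 0, 0], "gripper": 1.8},
])

```text
time_s: 8.6
tool_pos: [444.3, -334.7, 50.1]
ee_rot: [3.141, -0.001, 2.921]
wrist_force: [-0.4, 0.8, -1.6]
finger_gap: 0.241
grasp_force: 49.1
```

Run:
```python
from h import *
s=manip.state();print(s['tool_pos'],s['ee_rot'],s['wrist_force'],s['finger_gap'],s['grasp_force']);snap('wrist','setd',None,1)
```

```text
[ 444.28862404 -334.74152589   50.13771103] [ 3.14109387e+00 -1.26459053e-03  2.92099474e+00] [-0.42855703  0.7748435  -1.60439748] 0.24093193100622845 49.0891170501709
```

View pics/setd.png

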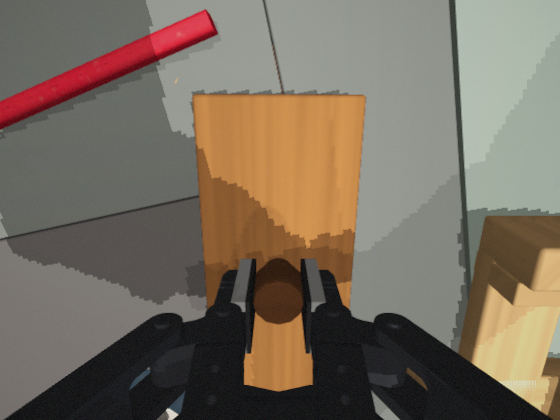

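Call:
drive_tool([
  {"offset": [0, 0, 0.6], "rot": [0, 0, 0], "gripper": 1.8},
  {"offset": [0, 0, 0.5], "rot": [0, 0, 0], "gripper": 1.8},
  {"offset": [0, 0, 0], "rot": [0, 0, 0], "gripper": 1.8},
  {"offset": [0, 0, 0], "rot": [0, 0, 0], "gripper": 1.8},
])

```text
time_s: 8.98
tool_pos: [444.4, -335.1, 39.5]
ee_rot: [-3.142, 0.0, 2.921]
wrist_force: [-0.7, 0.2, -0.8]
finger_gap: 0.241
grasp_force: 49.1
```

Call:
drive_tool([
  {"offset": [0, 0, 0.2], "rot": [0, 0, 0], "gripper": 1.8},
  {"offset": [0, 0, 0], "rot": [0, 0, 0], "gripper": 1.8},
  {"offset": [0, 0, 0], "rot": [0, 0, 0], "gripper": 1.8},
])

```text
time_s: 9.23
tool_pos: [444.7, -335.4, 37.9]
ee_rot: [-3.141, 0.001, 2.921]
wrist_force: [0.3, -0.9, 3.5]
finger_gap: 0.236
grasp_force: 49.3
```

Call:
drive_tool([
  {"offset": [0, 0, 0], "rot": [0, 0, 0], "gripper": 5},
  {"offset": [0, 0, 0], "rot": [0, 0, 0], "gripper": 5},
  {"offset": [0, 0, 0], "rot": [0, 0, 0], "gripper": 5},
  {"offset": [0, 0, 0], "rot": [0, 0, 0], "gripper": 5},
  {"offset": [0, 0, -1.5], "rot": [0, 0, 0], "gripper": 5},
  {"offset": [0, 0, -3], "rot": [0, 0, 0], "gripper": 5},
  {"offset": [0, 0, -3.2], "rot": [0, 0, 0], "gripper": 5},
  {"offset": [0, 0, -3.2], "rot": [0, 0, 0], "gripper": 5},
  {"offset": [0, 0, -3.2], "rot": [0, 0, 0], "gripper": 3},
  {"offset": [0, 0, -3], "rot": [0, 0, 0], "gripper": 0},
])

```text
time_s: 10.07
tool_pos: [444.2, -335.0, 210.1]
ee_rot: [-3.141, 0.0, 2.921]
wrist_force: [0.4, -1.0, 0.3]
finger_gap: 0.314
grasp_force: 0.0
```

Call:
drive_tool([
  {"offset": [-0.2, 3.35, 0], "rot": [0, 0, 0], "gripper": 0},
  {"offset": [-0.2, 3.35, 0], "rot": [0, 0, 0], "gripper": 0},
  {"offset": [-0.2, 3.35, 0], "rot": [0, 0, 0], "gripper": 0},
  {"offset": [-0.2, 3.35, 0], "rot": [0, 0, 0], "gripper": 0},
  {"offset": [-0.2, 3.35, 0], "rot": [0, 0, 0], "gripper": 0},
  {"offset": [-0.2, 3.35, 0], "rot": [0, 0, 0], "gripper": 0},
  {"offset": [-0.2, 3.35, 0], "rot": [0, 0, 0], "gripper": 0},
  {"offset": [-0.2, 3.35, 0], "rot": [0, 0, 0], "gripper": 0},
  {"offset": [-0.2, 3.35, 0], "rot": [0, 0, 0], "gripper": 0},
  {"offset": [-0.2, 3.35, 0], "rot": [0, 0, 0], "gripper": 0},
  {"offset": [-0.2, 3.35, 0], "rot": [0, 0, 0], "gripper": 0},
  {"offset": [-0.2, 3.35, 0], "rot": [0, 0, 0], "gripper": 0},
  {"offset": [-0.2, 3.35, 0], "rot": [0, 0, 0], "gripper": 0},
  {"offset": [-0.2, 3.35, 0], "rot": [0, 0, 0], "gripper": 0},
  {"offset": [-0.2, 3.35, 0], "rot": [0, 0, 0], "gripper": 0},
  {"offset": [-0.2, 3.35, 0], "rot": [0, 0, 0], "gripper": 0},
  {"offset": [-0.2, 3.35, 0], "rot": [0, 0, 0], "gripper": 0},
  {"offset": [-0.2, 3.35, 0], "rot": [0, 0, 0], "gripper": 0},
  {"offset": [-0.2, 3.35, 0], "rot": [0, 0, 0], "gripper": 0},
  {"offset": [-0.2, 3.35, 0], "rot": [0, 0, -0.056], "gripper": 0},
])

```text
time_s: 11.73
tool_pos: [630.0, 311.6, 208.0]
ee_rot: [-3.141, -0.001, 2.978]
wrist_force: [1.2, -0.0, -0.3]
finger_gap: 0.001
grasp_force: 0.0
```

Call:
drive_tool([
  {"offset": [0, 0, 3], "rot": [0, 0, 0], "gripper": 0},
  {"offset": [0, 0, 3], "rot": [0, 0, 0], "gripper": 0},
  {"offset": [0, 0, 3], "rot": [0, 0, 0], "gripper": 0},
  {"offset": [0, 0, 2.4], "rot": [0, 0, 0], "gripper": 0},
  {"offset": [0, 0, 0], "rot": [0, 0, 0], "gripper": 0},
  {"offset": [0, 0, 0.4], "rot": [0, 0, 0], "gripper": 0},
  {"offset": [0, 0, 0], "rot": [0, 0, 0], "gripper": 0},
  {"offset": [0, 0, 0], "rot": [0, 0, 0], "gripper": 0},
])

```text
time_s: 12.4
tool_pos: [629.8, 309.7, 90.2]
ee_rot: [-3.141, -0.001, 2.977]
wrist_force: [-0.0, 0.1, -0.1]
finger_gap: 0.005
grasp_force: 0.0
```

Call:
drive_tool([
  {"offset": [0, 0, 0.2], "rot": [0, 0, 0], "gripper": 0},
  {"offset": [0, 0, 0.1], "rot": [0, 0, 0], "gripper": 0},
  {"offset": [0, 0, 0.1], "rot": [0, 0, 0], "gripper": 0},
  {"offset": [0, 0, 0], "rot": [0, 0, 0], "gripper": 0},
])

```text
time_s: 12.73
tool_pos: [630.5, 310.1, 89.2]
ee_rot: [3.141, 0.001, 2.977]
wrist_force: [-3.0, -1.4, 8.3]
finger_gap: -0.0
grasp_force: 4.7
```

Call:
drive_tool([
  {"offset": [0.4, 0, 0], "rot": [0, 0, 0], "gripper": 0},
  {"offset": [0.6, 0, 0], "rot": [0, 0, 0], "gripper": 0},
  {"offset": [0.6, 0, 0], "rot": [0, 0, 0], "gripper": 0},
  {"offset": [0.6, 0, 0], "rot": [0, 0, 0], "gripper": 0},
  {"offset": [0.6, 0, 0], "rot": [0, 0, 0], "gripper": 0},
  {"offset": [0.6, 0, 0], "rot": [0, 0, 0], "gripper": 0},
  {"offset": [0.6, 0, 0], "rot": [0, 0, 0], "gripper": 0},
  {"offset": [0.6, 0, 0], "rot": [0, 0, 0], "gripper": 0},
  {"offset": [0.6, 0, 0], "rot": [0, 0, 0], "gripper": 0},
  {"offset": [0.4, 0, 0], "rot": [0, 0, 0], "gripper": 0},
  {"offset": [0.2, 0, 0], "rot": [0, 0, 0], "gripper": 0},
  {"offset": [0, 0, 0], "rot": [0, 0, 0], "gripper": 0},
])

```text
time_s: 13.73
tool_pos: [575.2, 320.3, 89.2]
ee_rot: [3.138, 0.006, 2.977]
wrist_force: [0.4, -0.1, 6.6]
finger_gap: -0.005
grasp_force: 3.3
```

Run:
```python
from h import *
import pickle
s=manip.state();pickle.dump(s,open('s_r1.pkl','wb'));snap('wrist','red1',(80,0,480,300),2)
snap('top','red1top',(180,165,270,260),6)
```

```text
(no output)
```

View pics/red1.png

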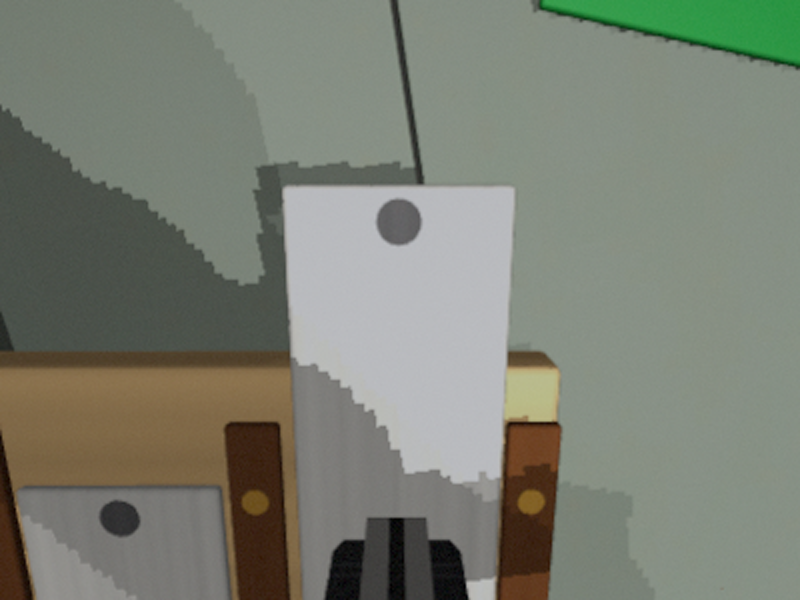

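Run:
```python
from h import *
import pickle
s=pickle.load(open('s_r1.pkl','rb'));T=camT('wrist',s)
o=lambda *p:[(x/2+80-.25,y/2-.25) for x,y in p]
g=lambda z,*p:print(z,p2w('wrist',o(*p),z,T).round(1).tolist())
g(64,(284,186),(513,186));g(64,(398,221));g(64,(225,424),(561,424));g(60,(400,424));g(0,(500,355));g(30,(530,365));g(64,(120,518),(18,487))
yaw=-.165;c,sn=np.cos(yaw),np.sin(yaw);
for a,b,z in((-90,62,60),(-90,93,64),(-90,37,64),(-90,80,0)):
    print(w2p('wrist',[[618.8+c*a-sn*b,249+sn*a+c*b,z]],T)*2-[160,0])
```

```text
64 [[491.4, 312.4, 64.0], [498.8, 356.3, 64.0]]
64 [[501.5, 333.1, 64.0]]
64 [[537.2, 289.2, 64.0], [549.3, 361.1, 64.0]]
60 [[544.9, 326.4, 60.0]]
0 [[549.0, 357.2, 0.0]]
30 [[544.9, 361.2, 30.0]]
64 [[555.3, 260.3, 64.0], [544.1, 240.1, 64.0]]
[[389.43439249 404.68682506]]
[[533.04627979 410.1439815 ]]
[[273.30675275 410.5651931 ]]
[[449.77193338 343.83297565]]
```

Call:
drive_tool([
  {"offset": [0, 0, -2], "rot": [0, 0, 0], "gripper": 0},
  {"offset": [0, 0, -4], "rot": [0, 0, 0], "gripper": 6.2},
  {"offset": [2.1, 0, 0], "rot": [0, 0, 0], "gripper": 6.2},
  {"offset": [2.1, 0, 0], "rot": [0, 0, 0], "gripper": 6.2},
  {"offset": [2.1, 0.05, 0], "rot": [0, 0, 0], "gripper": 6.2},
  {"offset": [0, 0, 0], "rot": [0, 0, 0], "gripper": 6.2},
  {"offset": [0, 0, 0], "rot": [0, 0, 0], "gripper": 6.2},
  {"offset": [0, 0, 0], "rot": [0, 0, 0], "gripper": 6.2},
  {"offset": [0, 0, 2], "rot": [0, 0, 0], "gripper": 6.2},
  {"offset": [0, 0, 2], "rot": [0, 0, 0], "gripper": 6.2},
  {"offset": [0, 0, 2], "rot": [0, 0, 0], "gripper": 6.2},
  {"offset": [0, 0, 2], "rot": [0, 0, 0], "gripper": 6.2},
  {"offset": [0, 0, 0], "rot": [0, 0, 0], "gripper": 6.2},
  {"offset": [0, 0, 0], "rot": [0, 0, 0], "gripper": 6.2},
], force=80)

```text
time_s: 15.0
tool_pos: [511.4, 329.2, 65.4]
ee_rot: [-3.14, -0.001, 2.975]
wrist_force: [-0.2, 1.1, 0.3]
finger_gap: 0.725
grasp_force: 0.0
```

Call:
drive_tool([
  {"offset": [0, 0.2, 0], "rot": [0, 0, 0], "gripper": 6.2},
  {"offset": [0, 0, 0], "rot": [0, 0, 0], "gripper": 5},
  {"offset": [0, 0, 0], "rot": [0, 0, 0], "gripper": 4.2},
  {"offset": [0, 0, 0], "rot": [0, 0, 0], "gripper": 4.2},
  {"offset": [0, 0, 0], "rot": [0, 0, 0], "gripper": 4.2},
  {"offset": [0, 0, 0], "rot": [0, 0, 0], "gripper": 4.2},
  {"offset": [0, 0, -0.5], "rot": [0, 0, 0], "gripper": 4.2},
  {"offset": [0, 0, -0.5], "rot": [0, 0, 0], "gripper": 4.2},
  {"offset": [0, 0, -0.5], "rot": [0, 0, 0], "gripper": 4.2},
  {"offset": [0, 0, -0.5], "rot": [0, 0, 0], "gripper": 4.2},
  {"offset": [0, 0, 0], "rot": [0, 0, 0], "gripper": 4.2},
], force=80)

```text
time_s: 15.92
tool_pos: [511.6, 332.6, 87.4]
ee_rot: [3.14, 0.001, 2.977]
wrist_force: [0.7, 0.3, -0.0]
finger_gap: 0.508
grasp_force: 80.1
```

Call:
drive_tool([
  {"offset": [0, 0, -2], "rot": [0, 0, 0], "gripper": 4.2},
  {"offset": [0, 0, -3], "rot": [0, 0, 0], "gripper": 4.2},
  {"offset": [0, 0, -3], "rot": [0, 0, 0], "gripper": 4.2},
  {"offset": [0, 0, -3], "rot": [0, 0, 0], "gripper": 4.2},
  {"offset": [0, 0, -1], "rot": [0, 0, 0], "gripper": 4.2},
  {"offset": [0, 0, 0], "rot": [0, 0, 0], "gripper": 4.2},
])

```text
time_s: 16.42
tool_pos: [512.7, 333.2, 209.5]
ee_rot: [3.137, 0.005, 2.977]
wrist_force: [-0.5, -0.1, -0.5]
finger_gap: 0.515
grasp_force: 80.2
```

Call:
drive_tool([
  {"offset": [-0.2, -1.5, 0], "rot": [0, 0, 0], "gripper": 4.2},
  {"offset": [-0.46, -3.03, 0], "rot": [0, 0, 0], "gripper": 4.2},
  {"offset": [-0.46, -3.03, 0], "rot": [0, 0, 0], "gripper": 4.2},
  {"offset": [-0.46, -3.03, 0], "rot": [0, 0, 0], "gripper": 4.2},
  {"offset": [-0.46, -3.03, 0], "rot": [0, 0, 0], "gripper": 4.2},
  {"offset": [-0.46, -3.03, 0], "rot": [0, 0, 0], "gripper": 4.2},
  {"offset": [-0.46, -3.03, 0], "rot": [0, 0, 0], "gripper": 4.2},
  {"offset": [-0.46, -3.03, 0], "rot": [0, 0, 0], "gripper": 4.2},
  {"offset": [-0.46, -3.03, 0], "rot": [0, 0, 0], "gripper": 4.2},
  {"offset": [-0.46, -3.03, 0], "rot": [0, 0, 0], "gripper": 4.2},
  {"offset": [-0.46, -3.03, 0], "rot": [0, 0, 0], "gripper": 4.2},
  {"offset": [-0.46, -3.03, 0], "rot": [0, 0, 0], "gripper": 4.2},
  {"offset": [-0.46, -3.03, 0], "rot": [0, 0, 0], "gripper": 4.2},
  {"offset": [-0.46, -3.03, 0], "rot": [0, 0, 0], "gripper": 4.2},
  {"offset": [-0.46, -3.03, 0], "rot": [0, 0, 0], "gripper": 4.2},
  {"offset": [-0.46, -3.03, 0], "rot": [0, 0, 0], "gripper": 4.2},
  {"offset": [-0.46, -3.03, 0], "rot": [0, 0, 0], "gripper": 4.2},
  {"offset": [-0.46, -3.03, 0], "rot": [0, 0, 0], "gripper": 4.2},
  {"offset": [-0.2, -1.5, 0], "rot": [0, 0, 0.057], "gripper": 4.2},
  {"offset": [0, 0, 0], "rot": [0, 0, 0], "gripper": 4.2},
])

```text
time_s: 18.08
tool_pos: [500.8, -223.7, 204.6]
ee_rot: [-3.139, -0.003, 2.908]
wrist_force: [0.1, -0.3, -1.4]
finger_gap: 0.509
grasp_force: 80.2
```

Run:
```python
from h import *
s=manip.state();print(s['tool_pos'],s['ee_rot'],s['finger_gap']);snap('wrist','well1',(80,80,480,380),2)
```

```text
[ 500.79108364 -223.73754034  204.58105646] [-3.13877142e+00 -2.95751687e-03  2.90817615e+00] 0.5089019423141838
```

View pics/well1.png

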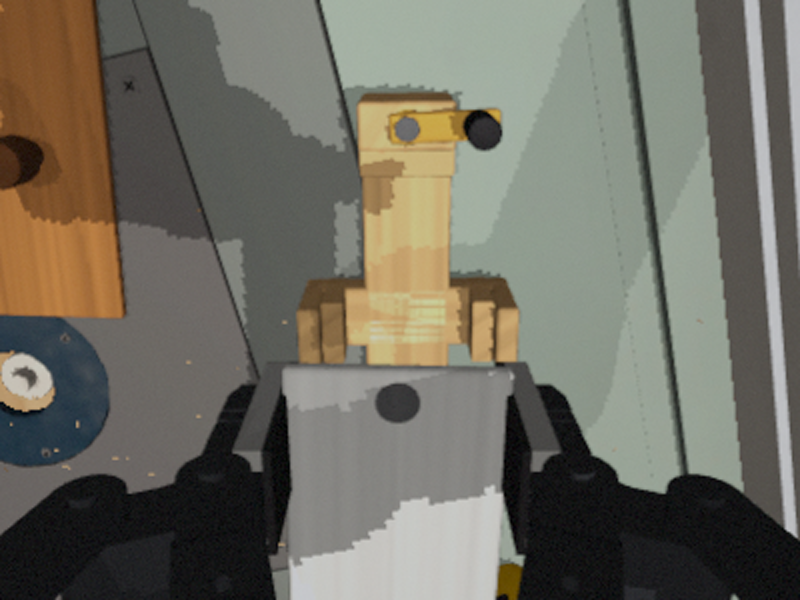

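Call:
drive_tool([
  {"offset": [-0.24, 0.43, 0], "rot": [0, 0, 0], "gripper": 4.2},
  {"offset": [0, 0, 3], "rot": [0, 0, 0], "gripper": 4.2},
  {"offset": [0, 0, 3], "rot": [0, 0, 0], "gripper": 4.2},
  {"offset": [0, 0, 2], "rot": [0, 0, 0], "gripper": 4.2},
  {"offset": [0, 0, 2], "rot": [0, 0, 0], "gripper": 4.2},
  {"offset": [0, 0, 2], "rot": [0, 0, 0], "gripper": 4.2},
  {"offset": [0, 0, 0], "rot": [0, 0, 0], "gripper": 4.2},
  {"offset": [0, 0, 0], "rot": [0, 0, 0], "gripper": 4.2},
  {"offset": [0, 0, 0], "rot": [0, 0, 0], "gripper": 4.2},
])

```text
time_s: 18.88
tool_pos: [507.2, -213.9, 87.1]
ee_rot: [3.141, 0.001, 2.922]
wrist_force: [-0.0, -0.5, -0.3]
finger_gap: 0.508
grasp_force: 80.2
```

Call:
drive_tool([
  {"offset": [0.17, -0.66, 0], "rot": [0, 0, 0], "gripper": 4.2},
  {"offset": [0, 0, 1], "rot": [0, 0, 0], "gripper": 4.2},
  {"offset": [0, 0, 1], "rot": [0, 0, 0], "gripper": 4.2},
  {"offset": [0, 0, 1], "rot": [0, 0, 0], "gripper": 4.2},
  {"offset": [0, 0, 0.7], "rot": [0, 0, 0], "gripper": 4.2},
  {"offset": [0, 0, 0], "rot": [0, 0, 0], "gripper": 4.2},
  {"offset": [0, 0, 0], "rot": [0, 0, 0], "gripper": 4.2},
  {"offset": [0, 0, 0], "rot": [0, 0, 0], "gripper": 4.2},
])

```text
time_s: 19.55
tool_pos: [503.1, -221.4, 49.2]
ee_rot: [-3.142, -0.0, 2.92]
wrist_force: [0.0, -0.2, -0.7]
finger_gap: 0.507
grasp_force: 80.2
```

Run:
```python
from h import *
s=manip.state();print(s['tool_pos'],s['ee_rot'],s['finger_gap'],s['wrist_force'])
a=manip.snapshot('wrist')[60:360,80:480,::-1]
cv2.imwrite('pics/well2.png',cv2.resize(a,None,fx=2,fy=2,interpolation=cv2.INTER_CUBIC))
```

```text
[ 503.149936   -221.38911596   49.21685892] [-3.14157623e+00 -5.77007266e-06  2.91991995e+00] 0.5074982251931794 [ 0.03902549 -0.24092735 -0.72883821]
```

View pics/well2.png

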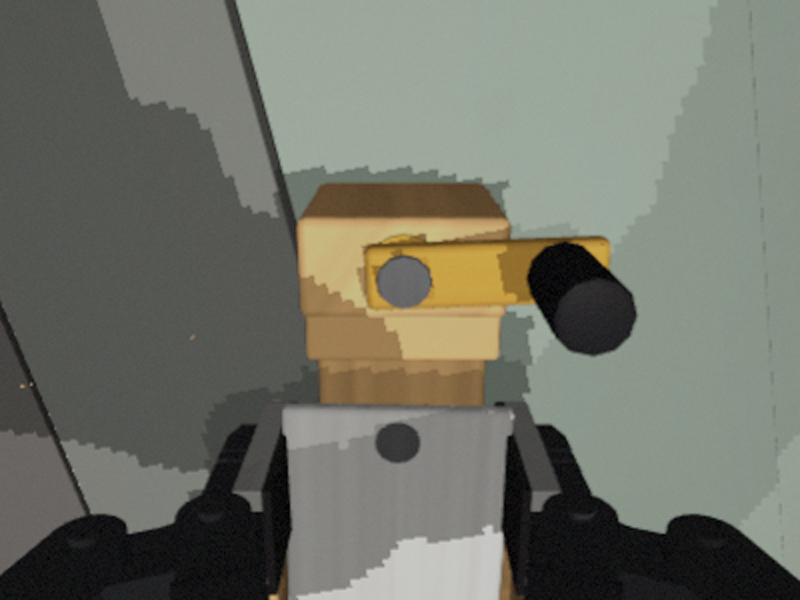

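Run:
```python
from h import *
o=lambda *p:[(x/2+80-.25,y/2+60-.25) for x,y in p]
g=lambda z,*p:print(z,p2w('wrist',o(*p),z).round(1).tolist())
g(34,(306,359),(499,359));g(42,(299,218),(508,218));g(44,(284,407),(512,409))
```

```text
34 [[476.1, -234.4, 34.0], [485.0, -195.3, 34.0]]
42 [[445.6, -226.5, 42.0], [454.0, -189.3, 42.0]]
44 [[481.1, -239.0, 44.0], [491.5, -195.3, 44.0]]
```

Call:
drive_tool([
  {"offset": [-0.05, 0.14, 0.8], "rot": [0, 0, 0], "gripper": 4.2},
  {"offset": [0, 0, 0.8], "rot": [0, 0, 0], "gripper": 4.2},
  {"offset": [0, 0, 0.8], "rot": [0, 0, 0], "gripper": 4.2},
  {"offset": [0, 0, 0], "rot": [0, 0, 0], "gripper": 4.2},
  {"offset": [0, 0, 0], "rot": [0, 0, 0], "gripper": 4.2},
])

```text
time_s: 20.02
tool_pos: [503.9, -220.1, 24.7]
ee_rot: [-3.142, -0.0, 2.92]
wrist_force: [0.1, 1.0, -0.5]
finger_gap: 0.51
grasp_force: 80.1
```

Call:
drive_tool([
  {"offset": [0, 0, 0.2], "rot": [0, 0, 0], "gripper": 4.2},
  {"offset": [0, 0, 0.15], "rot": [0, 0, 0], "gripper": 4.2},
  {"offset": [0, 0, 0], "rot": [0, 0, 0], "gripper": 4.2},
  {"offset": [0, 0, 0], "rot": [0, 0, 0], "gripper": 4.2},
])

```text
time_s: 20.35
tool_pos: [504.0, -220.1, 23.9]
ee_rot: [-3.141, 0.001, 2.92]
wrist_force: [-3.2, 1.7, 17.4]
finger_gap: 0.509
grasp_force: 81.8
```

Call:
drive_tool([
  {"offset": [0, 0, -0.15], "rot": [0, 0, 0], "gripper": 4.2},
  {"offset": [0, 0, 0], "rot": [0, 0, 0], "gripper": 5},
  {"offset": [0, 0, 0], "rot": [0, 0, 0], "gripper": 6},
  {"offset": [0, 0, 0], "rot": [0, 0, 0], "gripper": 6},
  {"offset": [0, 0, 0], "rot": [0, 0, 0], "gripper": 6},
  {"offset": [0, 0, -1], "rot": [0, 0, 0], "gripper": 6},
  {"offset": [0, 0, -2], "rot": [0, 0, 0], "gripper": 6},
  {"offset": [0, 0, -3], "rot": [0, 0, 0], "gripper": 6},
  {"offset": [0, 0, -3], "rot": [0, 0, 0], "gripper": 6},
  {"offset": [0, 0, -3], "rot": [0, 0, 0], "gripper": 6},
  {"offset": [0, 0, -3], "rot": [0, 0, 0], "gripper": 6},
  {"offset": [0, 0, -3], "rot": [0, 0, 0], "gripper": 3},
  {"offset": [0, 0, 0], "rot": [0, 0, 0], "gripper": 0},
])

```text
time_s: 21.43
tool_pos: [507.0, -221.6, 210.1]
ee_rot: [-3.139, 0.013, 2.92]
wrist_force: [0.9, -0.9, -0.3]
finger_gap: 0.429
grasp_force: 0.0
```

Run:
```python
from h import *
s=manip.state();print(s['tool_pos'],s['ee_rot'])
a=manip.snapshot('wrist')[...,::-1];cv2.imwrite('pics/w3.png',a)
T=camT('wrist',s)
# plate: bright low-saturation region inside case box
hsv=cv2.cvtColor(a,cv2.COLOR_BGR2HSV)
m=np.zeros(a.shape[:2],np.uint8);cv2.fillConvexPoly(m,box('wrist',(551,-230.6),-.22,144,60,20,T).astype(int),1)
k=((hsv[...,1]<45)&(m>0)).astype(np.uint8)
n,l,st,_=cv2.connectedComponentsWithStats(k);i=1+st[1:,4].argmax();print(st[i])
q=np.argwhere(l==i)[:,::-1].astype(np.float32);P=p2w('wrist',q,20,T)
r=cv2.minAreaRect(P[:,:2].astype(np.float32));print(r)
```

```text
[ 507.0471109  -221.62669152  210.05005713] [-3.13940354  0.01299146  2.91961257]
[ 245  154   68  141 7448]
((550.567138671875, -231.23094177246094), (61.07394027709961, 143.6359405517578), 77.32036590576172)
```

```bash
cat >> h.py <<'E'
def prof(img,T,o,yaw,z,pts):
    c,s_=np.cos(yaw),np.sin(yaw);P=[[o[0]+c*a-s_*b,o[1]+s_*a+c*b,z] for a,b in pts]
    uv=w2p('wrist',P,T).astype(np.float32)
    return cv2.remap(img,uv[:,:1],uv[:,1:],cv2.INTER_LINEAR)[:,0].astype(int)
E
python3 - <<'E'
from h import *
a=cv2.imread('pics/w3.png');T=camT('wrist')
for x in(-55,-40,40,55):
    y=np.arange(-36,37,3);p=prof(a,T,(551,-230.6),-.22,20,[(x,t) for t in y]);print(x,[f"{t}:{q[0]}/{q[2]}" for t,q in zip(y,p)])
x=np.r_[np.arange(-78,-55,2),np.arange(56,80,2)]
for y in(-10,10):
    p=prof(a,T,(551,-230.6),-.22,20,[(t,y) for t in x]);print(y,[f"{t}:{q[0]}/{q[2]}" for t,q in zip(x,p)])
E
```

```text
-55 ['-36:121/125', '-33:128/132', '-30:109/112', '-27:125/129', '-24:92/94', '-21:149/153', '-18:161/165', '-15:158/162', '-12:157/162', '-9:160/165', '-6:154/159', '-3:185/184', '0:205/200', '3:205/200', '6:204/199', '9:204/199', '12:205/199', '15:204/199', '18:205/200', '21:204/200', '24:159/162', '27:160/161', '30:161/163', '33:160/160', '36:162/162']
-40 ['-36:128/132', '-33:129/132', '-30:128/132', '-27:127/130', '-24:89/91', '-21:197/192', '-18:204/199', '-15:204/199', '-12:204/199', '-9:205/199', '-6:205/199', '-3:204/199', '0:205/200', '3:205/200', '6:205/199', '9:205/199', '12:205/200', '15:204/199', '18:204/199', '21:204/199', '24:151/152', '27:160/162', '30:161/161', '33:159/160', '36:160/161']
40 ['-36:126/130', '-33:126/130', '-30:126/129', '-27:115/119', '-24:122/122', '-21:144/190', '-18:79/183', '-15:79/182', '-12:69/180', '-9:51/181', '-6:53/182', '-3:52/182', '0:53/182', '3:44/181', '6:45/172', '9:39/163', '12:36/164', '15:39/166', '18:75/171', '21:169/172', '24:139/141', '27:137/140', '30:139/140', '33:139/139', '36:138/139']
55 ['-36:125/129', '-33:124/128', '-30
[... 298 characters left out ...]
38/139', '36:138/139']
-10 ['-78:123/200', '-76:112/190', '-74:83/159', '-72:77/148', '-70:91/153', '-68:147/153', '-66:157/162', '-64:156/161', '-62:158/162', '-60:158/162', '-58:157/160', '-56:157/163', '56:204/198', '58:192/199', '60:128/199', '62:125/199', '64:99/172', '66:47/93', '68:46/92', '70:46/94', '72:46/94', '74:46/95', '76:67/130', '78:119/200']
10 ['-78:122/200', '-76:124/200', '-74:123/199', '-72:117/194', '-70:125/193', '-68:186/191', '-66:205/200', '-64:205/200', '-62:204/199', '-60:205/199', '-58:205/200', '-56:205/200', '56:200/199', '58:196/197', '60:130/191', '62:124/199', '64:96/170', '66:43/89', '68:44/90', '70:44/92', '72:46/94', '74:47/95', '76:65/127', '78:114/198']
```

Call:
drive_tool([
  {"offset": [-0.05, 1.5, 0], "rot": [0, 0, 0], "gripper": 0},
  {"offset": [-0.09, 3.03, 0], "rot": [0, 0, 0], "gripper": 0},
  {"offset": [-0.09, 3.03, 0], "rot": [0, 0, 0], "gripper": 0},
  {"offset": [-0.09, 3.03, 0], "rot": [0, 0, 0], "gripper": 0},
  {"offset": [-0.09, 3.03, 0], "rot": [0, 0, 0], "gripper": 0},
  {"offset": [-0.09, 3.03, 0], "rot": [0, 0, 0], "gripper": 0},
  {"offset": [-0.09, 3.03, 0], "rot": [0, 0, 0], "gripper": 0},
  {"offset": [-0.09, 3.03, 0], "rot": [0, 0, 0], "gripper": 0},
  {"offset": [-0.09, 3.03, 0], "rot": [0, 0, 0], "gripper": 0},
  {"offset": [-0.09, 3.03, 0], "rot": [0, 0, 0], "gripper": 0},
  {"offset": [-0.09, 3.03, 0], "rot": [0, 0, 0], "gripper": 0},
  {"offset": [-0.09, 3.03, 0], "rot": [0, 0, 0], "gripper": 0},
  {"offset": [-0.09, 3.03, 0], "rot": [0, 0, 0], "gripper": 0},
  {"offset": [-0.09, 3.03, 0], "rot": [0, 0, 0], "gripper": 0},
  {"offset": [-0.09, 3.03, 0], "rot": [0, 0, 0], "gripper": 0},
  {"offset": [-0.09, 3.03, 0], "rot": [0, 0, 0], "gripper": 0},
  {"offset": [-0.05, 1.5, 0], "rot": [0, 0, 0], "gripper": 0},
  {"offset": [0, 0, 0], "rot": [0, 0, -0.057], "gripper": 0},
  {"offset": [0, 0, 0], "rot": [0, 0, 0], "gripper": 0},
  {"offset": [0, 0, 0], "rot": [0, 0, 0], "gripper": 0},
])

```text
time_s: 23.15
tool_pos: [623.9, 248.5, 202.0]
ee_rot: [-3.14, -0.002, 2.975]
wrist_force: [-0.6, -0.1, 1.2]
finger_gap: -0.0
grasp_force: 0.0
```

Run:
```python
from h import *
s=manip.state();print(s['tool_pos'],s['ee_rot']);a=manip.snapshot('wrist')[...,::-1];cv2.imwrite('pics/w4.png',a);T=camT('wrist',s)
m=((a.min(2)>150)&(np.ptp(a.astype(int),axis=2)<22)).astype(np.uint8)
n,l,st,_=cv2.connectedComponentsWithStats(m)
for i in range(1,n):
    if st[i,4]>800:
        q=np.argwhere(l==i)[:,::-1];P=p2w('wrist',q,64,T);print(st[i].tolist(),cv2.minAreaRect(P[:,:2].astype(np.float32)))
# profile along blue lane at z=64 & 62
for b in(8,-10):
  for rng,z in((range(-92,-50,2),64),):
    p=prof(a,T,(621.8,248.6),-.166,z,[(t,b) for t in rng]);print([f"{t}:{q[0]}/{q[2]}" for t,q in zip(rng,p)])
```

```text
[623.93668265 248.49562848 202.02304308] [-3.13951399e+00 -2.05182868e-03  2.97523191e+00]
[158, 85, 67, 56, 2179] ((546.86962890625, 199.0502471923828), (44.85418701171875, 37.77688980102539), 80.46855926513672)
[247, 101, 64, 165, 7246] ((612.3446044921875, 250.8186492919922), (45.003902435302734, 128.50877380371094), 80.445068359375)
[171, 216, 60, 38, 1180] ((639.1979370117188, 183.5648193359375), (45.28886032104492, 31.80539894104004), 80.69306182861328)
['-92:130/181', '-90:127/181', '-88:127/181', '-86:127/181', '-84:125/181', '-82:122/181', '-80:120/181', '-78:122/182', '-76:121/181', '-74:167/169', '-72:185/181', '-70:185/179', '-68:186/181', '-66:185/180', '-64:186/180', '-62:186/180', '-60:186/181', '-58:186/180', '-56:187/182', '-54:186/181', '-52:183/181']
['-92:131/181', '-90:127/180', '-88:127/180', '-86:126/180', '-84:124/180', '-82:124/181', '-80:109/180', '-78:108/181', '-76:109/181', '-74:148/155', '-72:180/180', '-70:181/181', '-68:181/181', '-66:181/181', '-64:181/181', '-62:181/181', '-60:181/181', '-58:181/180', '-56:182/182', '-54:182/181', '-52:182/182']
```

Call:
drive_tool([
  {"offset": [0, 0.1, 3], "rot": [0, 0, 0], "gripper": 0},
  {"offset": [0, 0, 3], "rot": [0, 0, 0], "gripper": 0},
  {"offset": [0, 0, 3], "rot": [0, 0, 0], "gripper": 0},
  {"offset": [0, 0, 2.2], "rot": [0, 0, 0], "gripper": 0},
  {"offset": [0, 0, 0], "rot": [0, 0, 0], "gripper": 0},
  {"offset": [0, 0, 0], "rot": [0, 0, 0], "gripper": 0},
  {"offset": [0, 0, 0.2], "rot": [0, 0, 0], "gripper": 0},
  {"offset": [0, 0, 0], "rot": [0, 0, 0], "gripper": 0},
  {"offset": [0, 0, 0], "rot": [0, 0, 0], "gripper": 0},
])

```text
time_s: 23.95
tool_pos: [624.6, 249.8, 89.3]
ee_rot: [-3.141, -0.0, 2.976]
wrist_force: [0.9, -0.1, -0.2]
finger_gap: 0.007
grasp_force: 0.0
```

Call:
drive_tool([
  {"offset": [0, 0, 0.15], "rot": [0, 0, 0], "gripper": 0},
  {"offset": [0, 0, 0.1], "rot": [0, 0, 0], "gripper": 0},
  {"offset": [0, 0, 0], "rot": [0, 0, 0], "gripper": 0},
])

```text
time_s: 24.2
tool_pos: [624.7, 250.0, 89.2]
ee_rot: [-3.141, 0.0, 2.976]
wrist_force: [-2.9, -2.0, 9.6]
finger_gap: 0.001
grasp_force: 5.2
```

Call:
drive_tool([
  {"offset": [0.4, 0, -0.05], "rot": [0, 0, 0], "gripper": 0},
  {"offset": [0.6, 0, 0], "rot": [0, 0, 0], "gripper": 0},
  {"offset": [0.6, 0, 0], "rot": [0, 0, 0], "gripper": 0},
  {"offset": [0.6, 0, 0], "rot": [0, 0, 0], "gripper": 0},
  {"offset": [0.6, 0, 0], "rot": [0, 0, 0], "gripper": 0},
  {"offset": [0.6, 0, 0], "rot": [0, 0, 0], "gripper": 0},
  {"offset": [0.6, 0, 0], "rot": [0, 0, 0], "gripper": 0},
  {"offset": [0.6, 0, 0], "rot": [0, 0, 0], "gripper": 0},
  {"offset": [0.6, 0, 0], "rot": [0, 0, 0], "gripper": 0},
  {"offset": [0.6, 0, 0], "rot": [0, 0, 0], "gripper": 0},
  {"offset": [0.4, 0, 0], "rot": [0, 0, 0], "gripper": 0},
  {"offset": [0.2, 0, 0], "rot": [0, 0, 0], "gripper": 0},
  {"offset": [0, 0, 0], "rot": [0, 0, 0], "gripper": 0},
  {"offset": [0, 0, -2], "rot": [0, 0, 0], "gripper": 0},
  {"offset": [0, 0, -4], "rot": [0, 0, 0], "gripper": 6.2},
  {"offset": [0, 0, 0], "rot": [0, 0, 0], "gripper": 6.2},
  {"offset": [0, 0, 0], "rot": [0, 0, 0], "gripper": 6.2},
])

```text
time_s: 25.62
tool_pos: [562.4, 261.6, 149.6]
ee_rot: [3.139, 0.004, 2.977]
wrist_force: [-0.7, -0.4, -0.7]
finger_gap: 0.416
grasp_force: 0.0
```

```bash
cat > plate.py <<'E'
from h import *
import sys
s=manip.state();print(s['tool_pos'].round(1) if hasattr(s['tool_pos'],'round') else s['tool_pos'],s['ee_rot'],s['wrist_force']);a=manip.snapshot('wrist')[...,::-1];cv2.imwrite('pics/%s.png'%sys.argv[1],a);T=camT('wrist',s)
m=((a.min(2)>130)&(np.ptp(a.astype(int),axis=2)<14)).astype(np.uint8)
n,l,st,_=cv2.connectedComponentsWithStats(m)
for i in range(1,n):
    if st[i,4]>1500:
        q=np.argwhere(l==i)[:,::-1];P=p2w('wrist',q,64,T);r=cv2.minAreaRect(P[:,:2].astype(np.float32));print(st[i].tolist(),r,cv2.boxPoints(r).round(1).tolist())
E
python3 plate.py b1
```

```text
[562.4 261.6 149.6] [3.13852245 0.00369969 2.97696938] [-0.6799063  -0.44953698 -0.73163407]
[236, 20, 135, 179, 12617] ((500.25799560546875, 287.6044006347656), (78.59207916259766, 93.36866760253906), 65.0315170288086) [[441.29998779296875, 271.70001220703125], [526.0, 232.3000030517578], [559.2000122070312, 303.5], [474.5, 342.8999938964844]]
[372, 90, 93, 108, 2159] ((525.1939697265625, 354.2010192871094), (80.70071411132812, 31.923036575317383), 49.49273681640625) [[486.79998779296875, 333.8999938964844], [511.1000061035156, 313.20001220703125], [563.5, 374.5], [539.2999877929688, 395.20001220703125]]
[135, 192, 79, 133, 5816] ((575.0892944335938, 194.4200439453125), (45.286659240722656, 94.93597412109375), 80.37556457519531) [[524.5, 180.0], [618.0999755859375, 164.1999969482422], [625.7000122070312, 208.8000030517578], [532.0999755859375, 224.6999969482422]]
[241, 230, 71, 74, 3569] ((589.5320434570312, 256.4530334472656), (45.13679885864258, 53.18983459472656), 80.7393569946289) [[559.7000122070312, 238.5], [612.0999755859375, 229.89999389648438], [619.4000244140625, 274.3999938964844], [566.9000244140625, 283.0]]
```

Run:
```python
from h import *
a=cv2.imread('pics/b1.png');T=camT('wrist')
o=(621.8,248.6)
for b in(-12,8):
    x=np.arange(-152,-126,2);p=prof(a,T,o,-.166,64,[(t,b) for t in x]);print(b,[f"{t}:{q.tolist()}" for t,q in zip(x,p)])
y=np.arange(-30,34,3);p=prof(a,T,o,-.166,64,[(-120,t) for t in y]);print([f"{t}:{q.tolist()}" for t,q in zip(y,p)])
```

```text
-12 ['-152:[117, 127, 118]', '-150:[117, 127, 119]', '-148:[118, 128, 118]', '-146:[130, 141, 132]', '-144:[133, 144, 135]', '-142:[89, 97, 91]', '-140:[91, 98, 92]', '-138:[68, 74, 69]', '-136:[184, 183, 181]', '-134:[178, 181, 180]', '-132:[180, 183, 181]', '-130:[179, 182, 181]', '-128:[180, 183, 181]']
8 ['-152:[130, 142, 136]', '-150:[131, 143, 135]', '-148:[131, 143, 133]', '-146:[134, 145, 134]', '-144:[133, 144, 134]', '-142:[135, 146, 135]', '-140:[132, 144, 134]', '-138:[127, 138, 128]', '-136:[185, 183, 182]', '-134:[186, 182, 181]', '-132:[185, 181, 180]', '-130:[186, 182, 180]', '-128:[186, 182, 182]']
['-30:[111, 120, 112]', '-27:[73, 80, 74]', '-24:[73, 80, 73]', '-21:[134, 138, 137]', '-18:[183, 184, 182]', '-15:[180, 183, 181]', '-12:[179, 182, 180]', '-9:[182, 183, 181]', '-6:[178, 181, 182]', '-3:[185, 183, 181]', '0:[186, 183, 181]', '3:[186, 183, 181]', '6:[187, 183, 182]', '9:[187, 184, 182]', '12:[187, 183, 182]', '15:[186, 183, 182]', '18:[186, 182, 182]', '21:[187, 183, 181]', '24:[145, 152, 147]', '27:[132, 144, 133]', '30:[131, 144, 134]', '33:[132, 144, 134]']
```

Call:
drive_tool([
  {"offset": [1.95, -0.05, 0], "rot": [0, 0, 0], "gripper": 6.2},
  {"offset": [1.95, -0.05, 0], "rot": [0, 0, 0], "gripper": 6.2},
  {"offset": [1.93, -0.04, 0], "rot": [0, 0, 0], "gripper": 6.2},
  {"offset": [0, 0, 0], "rot": [0, 0, 0], "gripper": 6.2},
  {"offset": [0, 0, 2], "rot": [0, 0, 0], "gripper": 6.2},
  {"offset": [0, 0, 2], "rot": [0, 0, 0], "gripper": 6.2},
  {"offset": [0, 0, 2], "rot": [0, 0, 0], "gripper": 6.2},
  {"offset": [0, 0, 1.9], "rot": [0, 0, 0], "gripper": 6.2},
  {"offset": [0, 0, 0], "rot": [0, 0, 0], "gripper": 6.2},
  {"offset": [0, 0, 0], "rot": [0, 0, 0], "gripper": 6.2},
  {"offset": [0, 0, 0], "rot": [0, 0, 0], "gripper": 6.2},
], force=80)

```text
time_s: 26.58
tool_pos: [504.1, 269.0, 68.5]
ee_rot: [3.142, 0.0, 2.977]
wrist_force: [-1.2, -0.2, 1.1]
finger_gap: 0.723
grasp_force: 0.0
```

Call:
drive_tool([
  {"offset": [0, 0, 0], "rot": [0, 0, 0], "gripper": 5},
  {"offset": [0, 0, 0], "rot": [0, 0, 0], "gripper": 4.2},
  {"offset": [0, 0, 0], "rot": [0, 0, 0], "gripper": 4.2},
  {"offset": [0, 0, 0], "rot": [0, 0, 0], "gripper": 4.2},
  {"offset": [0, 0, 0], "rot": [0, 0, 0], "gripper": 4.2},
  {"offset": [0, 0, -0.5], "rot": [0, 0, 0], "gripper": 4.2},
  {"offset": [0, 0, -0.7], "rot": [0, 0, 0], "gripper": 4.2},
  {"offset": [0, 0, -0.8], "rot": [0, 0, 0], "gripper": 4.2},
  {"offset": [0, 0, -2], "rot": [0, 0, 0], "gripper": 4.2},
  {"offset": [0, 0, -3], "rot": [0, 0, 0], "gripper": 4.2},
  {"offset": [0, 0, -3], "rot": [0, 0, 0], "gripper": 4.2},
  {"offset": [0, 0, -2.5], "rot": [0, 0, 0], "gripper": 4.2},
  {"offset": [0, 0, -0.7], "rot": [0, 0, 0], "gripper": 4.2},
  {"offset": [0, 0, 0], "rot": [0, 0, 0], "gripper": 4.2},
], force=80)

```text
time_s: 27.75
tool_pos: [504.9, 269.6, 203.0]
ee_rot: [3.138, 0.004, 2.977]
wrist_force: [-0.2, 0.3, -1.6]
finger_gap: 0.508
grasp_force: 78.5
```

Call:
drive_tool([
  {"offset": [-0.26, -1.5, 0], "rot": [0, 0, 0], "gripper": 4.2},
  {"offset": [-0.52, -3.02, 0], "rot": [0, 0, 0], "gripper": 4.2},
  {"offset": [-0.52, -3.02, 0], "rot": [0, 0, 0], "gripper": 4.2},
  {"offset": [-0.52, -3.02, 0], "rot": [0, 0, 0], "gripper": 4.2},
  {"offset": [-0.52, -3.02, 0], "rot": [0, 0, 0], "gripper": 4.2},
  {"offset": [-0.52, -3.02, 0], "rot": [0, 0, 0], "gripper": 4.2},
  {"offset": [-0.52, -3.02, 0], "rot": [0, 0, 0], "gripper": 4.2},
  {"offset": [-0.52, -3.02, 0], "rot": [0, 0, 0], "gripper": 4.2},
  {"offset": [-0.52, -3.02, 0], "rot": [0, 0, 0], "gripper": 4.2},
  {"offset": [-0.52, -3.02, 0], "rot": [0, 0, 0], "gripper": 4.2},
  {"offset": [-0.52, -3.02, 0], "rot": [0, 0, 0], "gripper": 4.2},
  {"offset": [-0.52, -3.02, 0], "rot": [0, 0, 0], "gripper": 4.2},
  {"offset": [-0.52, -3.02, 0], "rot": [0, 0, 0], "gripper": 4.2},
  {"offset": [-0.52, -3.02, 0], "rot": [0, 0, 0], "gripper": 4.2},
  {"offset": [-0.52, -3.02, 0], "rot": [0, 0, 0], "gripper": 4.2},
  {"offset": [-0.52, -3.02, 0], "rot": [0, 0, 0], "gripper": 4.2},
  {"offset": [-0.26, -1.5, 0], "rot": [0, 0, 0], "gripper": 4.2},
  {"offset": [0, 0, 0], "rot": [0, 0, 0.057], "gripper": 4.2},
  {"offset": [0, 0, 0], "rot": [0, 0, 0], "gripper": 4.2},
  {"offset": [0, 0, 0], "rot": [0, 0, 0], "gripper": 4.2},
])

```text
time_s: 29.42
tool_pos: [504.9, -221.0, 198.4]
ee_rot: [3.141, -0.005, 2.92]
wrist_force: [-0.8, 0.9, -1.3]
finger_gap: 0.512
grasp_force: 78.5
```

Call:
drive_tool([
  {"offset": [0, 0, 2], "rot": [0, 0, 0], "gripper": 4.2},
  {"offset": [0, 0, 3], "rot": [0, 0, 0], "gripper": 4.2},
  {"offset": [0, 0, 3], "rot": [0, 0, 0], "gripper": 4.2},
  {"offset": [0, 0, 2], "rot": [0, 0, 0], "gripper": 4.2},
  {"offset": [0, 0, 1], "rot": [0, 0, 0], "gripper": 4.2},
  {"offset": [0, 0, 0], "rot": [0, 0, 0], "gripper": 4.2},
  {"offset": [0, 0, 0], "rot": [0, 0, 0], "gripper": 4.2},
  {"offset": [0, 0, 0], "rot": [0, 0, 0], "gripper": 4.2},
])

```text
time_s: 30.08
tool_pos: [507.6, -221.2, 91.5]
ee_rot: [-3.141, 0.002, 2.921]
wrist_force: [0.5, -0.0, -1.0]
finger_gap: 0.509
grasp_force: 78.5
```

```bash
cat > held.py <<'E'
from h import *
import sys
s=manip.state();print(np.round(s['tool_pos'],1),np.round(s['ee_rot'],3),s['finger_gap'],s['grasp_force']);a=manip.snapshot('wrist')[...,::-1];cv2.imwrite('pics/%s.png'%sys.argv[1],a);T=camT('wrist',s)
# in tool frame: where is plate's near end? profile along tool x at plate top depth
zt=s['tool_pos'][2]-4.5+1  # approx plate top z
yaw=s['ee_rot'][2]
for b in(-12,10):
    x=np.arange(8,30,1);p=prof(a,T,s['tool_pos'][:2],yaw,zt,[(t,-b) for t in x]);print(b,[f"{t}:{q[0]}/{q[2]}" for t,q in zip(x,p)])
E
python3 held.py hb
```

```text
[ 507.6 -221.2   91.5] [-3.141e+00  2.000e-03  2.921e+00] 0.5086628576825531 78.52875351905823
-12 ['8:127/131', '9:128/131', '10:128/132', '11:143/148', '12:151/156', '13:151/157', '14:150/155', '15:149/155', '16:150/155', '17:145/150', '18:119/123', '19:101/103', '20:135/139', '21:135/139', '22:135/140', '23:136/140', '24:137/140', '25:135/139', '26:135/138', '27:134/139', '28:135/139', '29:134/138']
10 ['8:128/133', '9:127/132', '10:128/132', '11:128/132', '12:127/133', '13:127/132', '14:127/131', '15:129/133', '16:128/132', '17:126/129', '18:112/116', '19:102/105', '20:192/196', '21:196/200', '22:196/199', '23:196/199', '24:196/199', '25:197/199', '26:195/197', '27:131/135', '28:132/136', '29:132/136']
```

Call:
drive_tool([
  {"offset": [0, 0, 1.5], "rot": [0, 0, 0], "gripper": 4.2},
  {"offset": [0, 0, 1.5], "rot": [0, 0, 0], "gripper": 4.2},
  {"offset": [0, 0, 1.5], "rot": [0, 0, 0], "gripper": 4.2},
  {"offset": [0, 0, 1], "rot": [0, 0, 0], "gripper": 4.2},
  {"offset": [0, 0, 0.6], "rot": [0, 0, 0], "gripper": 4.2},
  {"offset": [0, 0, 0], "rot": [0, 0, 0], "gripper": 4.2},
  {"offset": [0, 0, 0], "rot": [0, 0, 0], "gripper": 4.2},
])

```text
time_s: 30.72
tool_pos: [509.5, -222.0, 34.8]
ee_rot: [-3.141, 0.008, 2.92]
wrist_force: [-3.5, 1.3, 25.3]
finger_gap: 0.51
grasp_force: 98.9
```

Call:
drive_tool([
  {"offset": [0.1, 0.08, -0.6], "rot": [0, 0, 0], "gripper": 4.2},
  {"offset": [0, 0, 0], "rot": [0, 0, 0], "gripper": 4.2},
  {"offset": [0, 0, 0], "rot": [0, 0, 0], "gripper": 4.2},
])

```text
time_s: 30.97
tool_pos: [506.4, -220.3, 36.2]
ee_rot: [-3.141, 0.002, 2.92]
wrist_force: [0.9, -0.1, -0.9]
finger_gap: 0.512
grasp_force: 95.5
```

Call:
drive_tool([
  {"offset": [0, 0, 0], "rot": [0, 0, 0], "gripper": 6},
  {"offset": [0, 0, 0], "rot": [0, 0, 0], "gripper": 6},
  {"offset": [0, 0, 0], "rot": [0, 0, 0], "gripper": 6},
  {"offset": [0, 0, -1], "rot": [0, 0, 0], "gripper": 6},
  {"offset": [0, 0, -2], "rot": [0, 0, 0], "gripper": 6},
  {"offset": [0, 0, -3], "rot": [0, 0, 0], "gripper": 6},
  {"offset": [0, 0, -3], "rot": [0, 0, 0], "gripper": 6},
  {"offset": [0, 0, -3], "rot": [0, 0, 0], "gripper": 6},
  {"offset": [0, 0, -3], "rot": [0, 0, 0], "gripper": 3},
  {"offset": [0, 0, -2], "rot": [0, 0, 0], "gripper": 0},
  {"offset": [0, 0, 0], "rot": [0, 0, 0], "gripper": 0},
  {"offset": [0, 0, 0], "rot": [0, 0, 0], "gripper": 0},
])

```text
time_s: 31.97
tool_pos: [506.3, -220.3, 206.9]
ee_rot: [-3.141, 0.003, 2.92]
wrist_force: [-0.2, 0.2, -0.3]
finger_gap: 0.135
grasp_force: 0.0
```

```bash
cat > well.py <<'E'
from h import *
import sys
s=manip.state();print(np.round(s['tool_pos'],1),np.round(s['ee_rot'],3));a=manip.snapshot('wrist')[...,::-1];cv2.imwrite('pics/%s.png'%sys.argv[1],a);T=camT('wrist',s)
z=float(sys.argv[2])
for x in(-55,-40,35,55):
    y=np.arange(-34,35,2);p=prof(a,T,(551,-230.6),-.22,z,[(x,t) for t in y]);print(x,[f"{t}:{q[0]}/{q[2]}" for t,q in zip(y,p)])
x=np.r_[np.arange(-78,-58,2),np.arange(50,80,2)]
for y in(-14,0,14):
    p=prof(a,T,(551,-230.6),-.22,z,[(t,y) for t in x]);print(y,[f"{t}:{q[0]}/{q[2]}" for t,q in zip(x,p)])
E
python3 well.py w5 24
```

```text
[ 506.3 -220.3  206.9] [-3.141e+00  3.000e-03  2.920e+00]
-55 ['-34:95/97', '-32:128/132', '-30:119/122', '-28:103/106', '-26:90/91', '-24:90/91', '-22:135/140', '-20:158/162', '-18:161/166', '-16:159/163', '-14:158/163', '-12:157/160', '-10:159/164', '-8:158/162', '-6:156/160', '-4:119/122', '-2:95/94', '0:108/109', '2:108/107', '4:115/113', '6:205/200', '8:204/199', '10:204/200', '12:204/199', '14:205/200', '16:205/199', '18:205/200', '20:205/200', '22:200/198', '24:153/155', '26:161/161', '28:160/161', '30:161/162', '32:160/161', '34:161/162']
-40 ['-34:127/131', '-32:130/133', '-30:129/132', '-28:129/133', '-26:103/107', '-24:89/91', '-22:173/176', '-20:205/200', '-18:205/199', '-16:205/200', '-14:205/201', '-12:205/200', '-10:205/199', '-8:206/200', '-6:205/200', '-4:206/200', '-2:205/200', '0:204/199', '2:205/200', '4:205/200', '6:206/200', '8:204/199', '10:205/199', '12:205/200', '14:204/200', '16:205/200', '18:205/200', '20:205/200', '22:203/198', '24:152/154', '26:162/162', '28:161/162', '30:160/160', '32:161/162', '34:160/161']
35 ['-34:99/101', '-32:100/101', '-30:96/99', 
[... 1185 characters left out ...]
18/10', '78:14/12']
0 ['-78:123/200', '-76:122/199', '-74:117/194', '-72:88/163', '-70:148/159', '-68:191/186', '-66:109/110', '-64:113/114', '-62:201/199', '-60:136/134', '50:204/199', '52:204/200', '54:205/199', '56:138/136', '58:104/104', '60:105/104', '62:105/105', '64:159/155', '66:150/166', '68:46/90', '70:44/90', '72:46/91', '74:47/94', '76:47/98', '78:66/128']
14 ['-78:122/200', '-76:123/201', '-74:123/200', '-72:123/200', '-70:155/170', '-68:204/199', '-66:205/200', '-64:155/157', '-62:205/200', '-60:204/200', '50:13/15', '52:14/17', '54:16/14', '56:9/10', '58:13/12', '60:9/15', '62:17/15', '64:20/17', '66:13/10', '68:7/8', '70:14/14', '72:14/16', '74:16/19', '76:13/19', '78:23/32']
```

Call:
drive_tool([
  {"offset": [-0.03, 1.5, 0], "rot": [0, 0, 0], "gripper": 0},
  {"offset": [-0.06, 3.01, 0], "rot": [0, 0, 0], "gripper": 0},
  {"offset": [-0.06, 3.01, 0], "rot": [0, 0, 0], "gripper": 0},
  {"offset": [-0.06, 3.01, 0], "rot": [0, 0, 0], "gripper": 0},
  {"offset": [-0.06, 3.01, 0], "rot": [0, 0, 0], "gripper": 0},
  {"offset": [-0.06, 3.01, 0], "rot": [0, 0, 0], "gripper": 0},
  {"offset": [-0.06, 3.01, 0], "rot": [0, 0, 0], "gripper": 0},
  {"offset": [-0.06, 3.01, 0], "rot": [0, 0, 0], "gripper": 0},
  {"offset": [-0.06, 3.01, 0], "rot": [0, 0, 0], "gripper": 0},
  {"offset": [-0.06, 3.01, 0], "rot": [0, 0, 0], "gripper": 0},
  {"offset": [-0.06, 3.01, 0], "rot": [0, 0, 0], "gripper": 0},
  {"offset": [-0.06, 3.01, 0], "rot": [0, 0, 0], "gripper": 0},
  {"offset": [-0.06, 3.01, 0], "rot": [0, 0, 0], "gripper": 0},
  {"offset": [-0.06, 3.01, 0], "rot": [0, 0, 0], "gripper": 0},
  {"offset": [-0.03, 1.5, 0], "rot": [0, 0, 0], "gripper": 0},
  {"offset": [0, 0, 0], "rot": [0, 0, -0.057], "gripper": 0},
  {"offset": [0, 0, 0], "rot": [0, 0, 0], "gripper": 0},
  {"offset": [0, 0, 0], "rot": [0, 0, 0], "gripper": 0},
])

```text
time_s: 33.52
tool_pos: [606.2, 187.4, 204.0]
ee_rot: [-3.139, -0.002, 2.974]
wrist_force: [-0.2, -0.1, -0.1]
finger_gap: 0.002
grasp_force: 0.0
```

Call:
drive_tool([
  {"offset": [0, 0, 3], "rot": [0, 0, 0], "gripper": 0},
  {"offset": [0, 0, 3], "rot": [0, 0, 0], "gripper": 0},
  {"offset": [0, 0, 3], "rot": [0, 0, 0], "gripper": 0},
  {"offset": [0, 0, 2.2], "rot": [0, 0, 0], "gripper": 0},
  {"offset": [0, 0, 0], "rot": [0, 0, 0], "gripper": 0},
  {"offset": [0, 0, 0], "rot": [0, 0, 0], "gripper": 0},
  {"offset": [0, 0, 0.2], "rot": [0, 0, 0], "gripper": 0},
  {"offset": [0, 0, 0], "rot": [0, 0, 0], "gripper": 0},
  {"offset": [0, 0, 0], "rot": [0, 0, 0], "gripper": 0},
])

```text
time_s: 34.27
tool_pos: [606.6, 188.4, 91.5]
ee_rot: [-3.141, -0.0, 2.976]
wrist_force: [-0.0, 0.1, 0.5]
finger_gap: 0.002
grasp_force: 0.0
```

Call:
drive_tool([
  {"offset": [0, 0, 0.2], "rot": [0, 0, 0], "gripper": 0},
  {"offset": [0, 0, 0.15], "rot": [0, 0, 0], "gripper": 0},
  {"offset": [0, 0, 0.1], "rot": [0, 0, 0], "gripper": 0},
  {"offset": [0, 0, 0], "rot": [0, 0, 0], "gripper": 0},
])

```text
time_s: 34.6
tool_pos: [607.0, 189.0, 89.2]
ee_rot: [3.141, 0.001, 2.977]
wrist_force: [-3.8, -1.2, 10.4]
finger_gap: -0.002
grasp_force: 5.4
```

Call:
drive_tool([
  {"offset": [0.4, 0, -0.07], "rot": [0, 0, 0], "gripper": 0},
  {"offset": [0.6, 0, 0], "rot": [0, 0, 0], "gripper": 0},
  {"offset": [0.6, 0, 0], "rot": [0, 0, 0], "gripper": 0},
  {"offset": [0.6, 0, 0], "rot": [0, 0, 0], "gripper": 0},
  {"offset": [0.6, 0, 0], "rot": [0, 0, 0], "gripper": 0},
  {"offset": [0.6, 0, 0], "rot": [0, 0, 0], "gripper": 0},
  {"offset": [0.6, 0, 0], "rot": [0, 0, 0], "gripper": 0},
  {"offset": [0.6, 0, 0], "rot": [0, 0, 0], "gripper": 0},
  {"offset": [0.6, 0, 0], "rot": [0, 0, 0], "gripper": 0},
  {"offset": [0.3, 0, 0], "rot": [0, 0, 0], "gripper": 0},
  {"offset": [0, 0, 0], "rot": [0, 0, 0], "gripper": 0},
  {"offset": [0, 0, -2], "rot": [0, 0, 0], "gripper": 0},
  {"offset": [0, 0, -4], "rot": [0, 0, 0], "gripper": 6.2},
  {"offset": [0, 0, 0], "rot": [0, 0, 0], "gripper": 6.2},
  {"offset": [0, 0, 0], "rot": [0, 0, 0], "gripper": 6.2},
  {"offset": [0, 0, 0], "rot": [0, 0, 0], "gripper": 6.2},
])

```text
time_s: 35.93
tool_pos: [551.6, 198.1, 147.2]
ee_rot: [-3.141, -0.001, 2.977]
wrist_force: [-0.1, -0.3, -0.1]
finger_gap: 0.569
grasp_force: 0.0
```

Run:
```python
from h import *
s=manip.state();print(s['tool_pos'],s['ee_rot']);T=camT('wrist',s);a=manip.snapshot('wrist')[...,::-1];cv2.imwrite('pics/y1.png',a)
o=(621.8,248.6)
for b in(-72,-54):
    x=np.arange(-152,-122,2);p=prof(a,T,o,-.166,64,[(t,b) for t in x]);print(b,[f"{t}:{q[0]}/{q[2]}" for t,q in zip(x,p)])
y=np.arange(-92,-31,3);p=prof(a,T,o,-.166,64,[(-115,t) for t in y]);print([f"{t}:{q[0]}/{q[2]}" for t,q in zip(y,p)])
```

```text
[551.55005867 198.0816605  147.16615194] [-3.14119799e+00 -1.20690771e-03  2.97716602e+00]
-72 ['-152:125/126', '-150:124/125', '-148:125/126', '-146:123/125', '-144:117/117', '-142:79/79', '-140:79/79', '-138:139/144', '-136:183/185', '-134:184/186', '-132:183/185', '-130:183/185', '-128:183/186', '-126:183/185', '-124:185/186']
-54 ['-152:86/86', '-150:97/98', '-148:112/113', '-146:123/124', '-144:124/124', '-142:125/126', '-140:124/126', '-138:162/166', '-136:190/185', '-134:190/185', '-132:188/185', '-130:186/186', '-128:186/186', '-126:185/185', '-124:185/185']
['-92:76/78', '-89:77/78', '-86:76/78', '-83:143/146', '-80:187/185', '-77:185/185', '-74:185/187', '-71:186/185', '-68:183/186', '-65:183/185', '-62:185/187', '-59:187/187', '-56:188/186', '-53:187/186', '-50:186/185', '-47:189/186', '-44:191/185', '-41:191/186', '-38:161/163', '-35:93/95', '-32:135/137']
```

Call:
drive_tool([
  {"offset": [1.97, 0.03, 0], "rot": [0, 0, 0], "gripper": 6.2},
  {"offset": [1.97, 0.03, 0], "rot": [0, 0, 0], "gripper": 6.2},
  {"offset": [1.97, 0.03, 0], "rot": [0, 0, 0], "gripper": 6.2},
  {"offset": [0, 0, 0], "rot": [0, 0, 0], "gripper": 6.2},
  {"offset": [0, 0, 2], "rot": [0, 0, 0], "gripper": 6.2},
  {"offset": [0, 0, 2], "rot": [0, 0, 0], "gripper": 6.2},
  {"offset": [0, 0, 2], "rot": [0, 0, 0], "gripper": 6.2},
  {"offset": [0, 0, 1.4], "rot": [0, 0, 0], "gripper": 6.2},
  {"offset": [0, 0, 0], "rot": [0, 0, 0], "gripper": 6.2},
  {"offset": [0, 0, 0], "rot": [0, 0, 0], "gripper": 6.2},
  {"offset": [0, 0, 0], "rot": [0, 0, 0], "gripper": 6.2},
], force=80)

```text
time_s: 36.9
tool_pos: [494.7, 208.6, 73.6]
ee_rot: [3.142, 0.0, 2.977]
wrist_force: [0.8, 0.3, -0.2]
finger_gap: 0.728
grasp_force: 0.0
```

Call:
drive_tool([
  {"offset": [0, 0, 0], "rot": [0, 0, 0], "gripper": 5},
  {"offset": [0, 0, 0], "rot": [0, 0, 0], "gripper": 4.2},
  {"offset": [0, 0, 0], "rot": [0, 0, 0], "gripper": 4.2},
  {"offset": [0, 0, 0], "rot": [0, 0, 0], "gripper": 4.2},
  {"offset": [0, 0, 0], "rot": [0, 0, 0], "gripper": 4.2},
  {"offset": [0, 0, -0.5], "rot": [0, 0, 0], "gripper": 4.2},
  {"offset": [0, 0, -0.5], "rot": [0, 0, 0], "gripper": 4.2},
  {"offset": [0, 0, 0], "rot": [0, 0, 0], "gripper": 4.2},
], force=80)

```text
time_s: 37.57
tool_pos: [494.7, 208.8, 84.4]
ee_rot: [3.141, 0.001, 2.977]
wrist_force: [-0.3, -0.2, -0.3]
finger_gap: 0.51
grasp_force: 73.4
```

Call:
drive_tool([
  {"offset": [0, 0, -1], "rot": [0, 0, 0], "gripper": 4.2},
  {"offset": [0, 0, -2], "rot": [0, 0, 0], "gripper": 4.2},
  {"offset": [0, 0, -3], "rot": [0, 0, 0], "gripper": 4.2},
  {"offset": [0, 0, -3], "rot": [0, 0, 0], "gripper": 4.2},
  {"offset": [0, 0, -2], "rot": [0, 0, 0], "gripper": 4.2},
  {"offset": [0, 0, -0.6], "rot": [0, 0, 0], "gripper": 4.2},
  {"offset": [0, 0, 0], "rot": [0, 0, 0], "gripper": 4.2},
])

```text
time_s: 38.15
tool_pos: [495.1, 208.9, 201.4]
ee_rot: [3.139, 0.003, 2.977]
wrist_force: [0.1, 0.1, -1.1]
finger_gap: 0.507
grasp_force: 73.5
```

Call:
drive_tool([
  {"offset": [-0.3, -1.5, 0], "rot": [0, 0, 0], "gripper": 4.2},
  {"offset": [-0.59, -3.01, 0], "rot": [0, 0, 0], "gripper": 4.2},
  {"offset": [-0.59, -3.01, 0], "rot": [0, 0, 0], "gripper": 4.2},
  {"offset": [-0.59, -3.01, 0], "rot": [0, 0, 0], "gripper": 4.2},
  {"offset": [-0.59, -3.01, 0], "rot": [0, 0, 0], "gripper": 4.2},
  {"offset": [-0.59, -3.01, 0], "rot": [0, 0, 0], "gripper": 4.2},
  {"offset": [-0.59, -3.01, 0], "rot": [0, 0, 0], "gripper": 4.2},
  {"offset": [-0.59, -3.01, 0], "rot": [0, 0, 0], "gripper": 4.2},
  {"offset": [-0.59, -3.01, 0], "rot": [0, 0, 0], "gripper": 4.2},
  {"offset": [-0.59, -3.01, 0], "rot": [0, 0, 0], "gripper": 4.2},
  {"offset": [-0.59, -3.01, 0], "rot": [0, 0, 0], "gripper": 4.2},
  {"offset": [-0.59, -3.01, 0], "rot": [0, 0, 0], "gripper": 4.2},
  {"offset": [-0.59, -3.01, 0], "rot": [0, 0, 0], "gripper": 4.2},
  {"offset": [-0.59, -3.01, 0], "rot": [0, 0, 0], "gripper": 4.2},
  {"offset": [-0.3, -1.5, 0], "rot": [0, 0, 0], "gripper": 4.2},
  {"offset": [0, 0, 0], "rot": [0, 0, 0.057], "gripper": 4.2},
  {"offset": [0, 0, 0], "rot": [0, 0, 0], "gripper": 4.2},
  {"offset": [0, 0, 0], "rot": [0, 0, 0], "gripper": 4.2},
])

```text
time_s: 39.65
tool_pos: [505.9, -219.7, 197.8]
ee_rot: [3.141, -0.004, 2.921]
wrist_force: [0.6, 1.2, 0.4]
finger_gap: 0.509
grasp_force: 73.5
```

Call:
drive_tool([
  {"offset": [0, 0, 2], "rot": [0, 0, 0], "gripper": 4.2},
  {"offset": [0, 0, 3], "rot": [0, 0, 0], "gripper": 4.2},
  {"offset": [0, 0, 3], "rot": [0, 0, 0], "gripper": 4.2},
  {"offset": [0, 0, 2], "rot": [0, 0, 0], "gripper": 4.2},
  {"offset": [0, 0, 1], "rot": [0, 0, 0], "gripper": 4.2},
  {"offset": [0, 0, 0], "rot": [0, 0, 0], "gripper": 4.2},
  {"offset": [0, 0, 0], "rot": [0, 0, 0], "gripper": 4.2},
  {"offset": [0, 0, 0], "rot": [0, 0, 0], "gripper": 4.2},
])

```text
time_s: 40.32
tool_pos: [507.9, -220.6, 90.7]
ee_rot: [-3.141, 0.003, 2.921]
wrist_force: [0.2, -0.2, -0.7]
finger_gap: 0.506
grasp_force: 73.5
```

```bash
python3 held.py hy
```

```text
[ 507.9 -220.6   90.7] [-3.141e+00  3.000e-03  2.921e+00] 0.5056762174217992 73.48567843437195
-12 ['8:129/133', '9:128/131', '10:128/132', '11:128/133', '12:128/132', '13:148/152', '14:151/156', '15:152/156', '16:152/156', '17:151/156', '18:153/157', '19:151/156', '20:151/155', '21:153/156', '22:151/156', '23:144/149', '24:109/113', '25:125/129', '26:135/138', '27:135/140', '28:135/138', '29:134/140']
10 ['8:129/133', '9:128/132', '10:129/133', '11:130/132', '12:127/133', '13:128/132', '14:129/133', '15:128/133', '16:128/132', '17:129/132', '18:128/132', '19:129/133', '20:128/131', '21:138/142', '22:153/157', '23:143/147', '24:106/110', '25:122/126', '26:131/135', '27:130/135', '28:130/134', '29:130/134']
```

Call:
drive_tool([
  {"offset": [0, 0, 1.5], "rot": [0, 0, 0], "gripper": 4.2},
  {"offset": [0, 0, 1.5], "rot": [0, 0, 0], "gripper": 4.2},
  {"offset": [0, 0, 1.2], "rot": [0, 0, 0], "gripper": 4.2},
  {"offset": [0, 0, 0.7], "rot": [0, 0, 0], "gripper": 4.2},
  {"offset": [0, 0, 0], "rot": [0, 0, 0], "gripper": 4.2},
  {"offset": [0, 0, 0], "rot": [0, 0, 0], "gripper": 4.2},
  {"offset": [0, 0, 0], "rot": [0, 0, 0], "gripper": 4.2},
])

```text
time_s: 40.95
tool_pos: [508.0, -220.6, 45.8]
ee_rot: [3.141, 0.004, 2.921]
wrist_force: [-5.9, 3.2, 30.0]
finger_gap: 0.51
grasp_force: 89.8
```

Call:
drive_tool([
  {"offset": [0, 0, -0.6], "rot": [0, 0, 0], "gripper": 4.2},
  {"offset": [0, 0, 0], "rot": [0, 0, 0], "gripper": 4.2},
  {"offset": [0, 0, 0], "rot": [0, 0, 0], "gripper": 4.2},
])

```text
time_s: 41.2
tool_pos: [507.5, -220.8, 47.2]
ee_rot: [-3.141, 0.002, 2.92]
wrist_force: [0.2, -1.0, 3.0]
finger_gap: 0.507
grasp_force: 76.3
```

Run:
```python
from h import *
s=manip.state();print(s['tool_pos'],s['wrist_force'])
w=manip.snapshot('wrist')[120:420,120:440,::-1];cv2.imwrite('pics/w6.png',w)
m=manip.snapshot('scene')[170:240,310:400,::-1]
w=cv2.resize(w,None,fx=1.4,fy=1.4);m=cv2.resize(m,(345,268),interpolation=cv2.INTER_CUBIC)
c=np.zeros((420,800,3),np.uint8);c[:,:448]=w;c[:268,452:797]=m
cv2.imwrite('pics/mix.png',c)
```

```text
[ 507.4532303  -220.84845734   47.24646848] [ 0.23114603 -1.02459828  2.97810277]
```

View pics/mix.png

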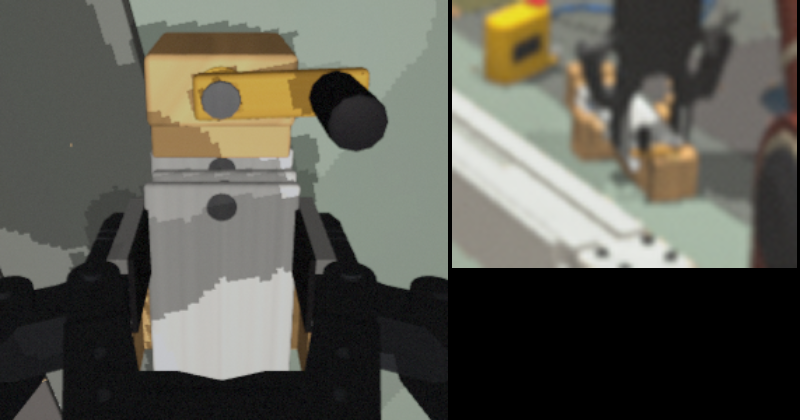

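Call:
drive_tool([
  {"offset": [0, 0, 0], "rot": [0, 0, 0], "gripper": 6},
  {"offset": [0, 0, 0], "rot": [0, 0, 0], "gripper": 6},
  {"offset": [0, 0, 0], "rot": [0, 0, 0], "gripper": 6},
  {"offset": [0, 0, 0], "rot": [0, 0, 0], "gripper": 6},
  {"offset": [0, 0, -1], "rot": [0, 0, 0], "gripper": 6},
  {"offset": [0, 0, -2], "rot": [0, 0, 0], "gripper": 6},
  {"offset": [0, 0, -3], "rot": [0, 0, 0], "gripper": 6},
  {"offset": [0, 0, -3], "rot": [0, 0, 0], "gripper": 6},
  {"offset": [0, 0, -3], "rot": [0, 0, 0], "gripper": 6},
  {"offset": [0, 0, -3], "rot": [0, 0, 0], "gripper": 4},
  {"offset": [1, 0, -1], "rot": [0, 0, 0], "gripper": 0},
  {"offset": [2, 0, 0], "rot": [0, 0, 0], "gripper": 0},
  {"offset": [0, 0, 0], "rot": [0, 0, 0], "gripper": 0},
  {"offset": [0, 0, 0], "rot": [0, 0, 0], "gripper": 0},
])

```text
time_s: 42.47
tool_pos: [476.7, -213.9, 207.3]
ee_rot: [-3.141, 0.0, 2.919]
wrist_force: [-0.3, 0.3, -0.5]
finger_gap: 0.009
grasp_force: 0.0
```

Run:
```python
from h import *
s=manip.state();print(s['tool_pos'],s['ee_rot']);T=camT('wrist',s);a=manip.snapshot('wrist')[...,::-1];cv2.imwrite('pics/w7.png',a)
# rectify at z=28 in case frame, 1px/mm; find white plate extent
for z in(28,):
    c,sn=np.cos(-.22),np.sin(-.22)
    X,Y=np.meshgrid(np.arange(-80,81),np.arange(-36,37));P=np.c_[551+c*X.ravel()-sn*Y.ravel(),-230.6+sn*X.ravel()+c*Y.ravel(),np.full(X.size,z)]
    uv=w2p('wrist',P,T).astype(np.float32).reshape(*X.shape,2);r=cv2.remap(a,uv,None,cv2.INTER_LINEAR)
    cv2.imwrite('pics/rect.png',r)
    for x in(-60,-40,-20,0,20,40,55,60):
        print(x,[f"{t}:{r[t+36,x+80][0]}/{r[t+36,x+80][2]}" for t in range(-30,31,2) if abs(t)>14])
    for y in(-14,12): print(y,[f"{t}:{r[y+36,t+80][0]}/{r[y+36,t+80][2]}" for t in list(range(-80,-54,1))+list(range(54,80,1))])
```

```text
[ 476.71897491 -213.90092159  207.29836745] [-3.14147934e+00  2.72390116e-04  2.91922033e+00]
-60 ['-30:129/133', '-28:116/119', '-26:89/91', '-24:90/91', '-22:178/180', '-20:203/198', '-18:204/198', '-16:203/198', '16:200/198', '18:203/198', '20:203/198', '22:197/195', '24:151/152', '26:143/143', '28:143/144', '30:142/143']
-40 ['-30:129/132', '-28:125/129', '-26:84/85', '-24:70/72', '-22:174/176', '-20:197/199', '-18:199/198', '-16:195/199', '16:194/197', '18:195/198', '20:199/199', '22:190/192', '24:163/165', '26:144/144', '28:143/144', '30:144/143']
-20 ['-30:51/95', '-28:86/162', '-26:100/182', '-24:72/138', '-22:182/184', '-20:201/198', '-18:203/199', '-16:203/198', '16:193/198', '18:195/199', '20:199/199', '22:187/192', '24:108/141', '26:64/125', '28:49/101', '30:42/90']
0 ['-30:84/155', '-28:88/164', '-26:121/198', '-24:87/165', '-22:194/193', '-20:203/198', '-18:203/198', '-16:180/176', '16:170/175', '18:195/197', '20:197/198', '22:189/192', '24:131/158', '26:70/136', '28:45/94', '30:89/169']
20 ['-30:16/16', '-28:22/22', '-26:23/19', '-24:20/19', '-22:10/10', '-20:20/22', '
[... 1441 characters left out ...]
-80:122/199', '-79:120/199', '-78:121/199', '-77:121/199', '-76:121/199', '-75:120/199', '-74:120/199', '-73:121/199', '-72:122/199', '-71:147/195', '-70:189/192', '-69:202/197', '-68:184/182', '-67:152/156', '-66:136/140', '-65:147/149', '-64:189/187', '-63:203/198', '-62:203/198', '-61:203/197', '-60:203/198', '-59:203/199', '-58:202/197', '-57:198/198', '-56:196/197', '-55:197/198', '54:17/16', '55:16/15', '56:17/17', '57:18/19', '58:19/18', '59:23/19', '60:22/20', '61:19/15', '62:17/16', '63:19/19', '64:21/20', '65:17/19', '66:22/22', '67:22/21', '68:18/14', '69:18/13', '70:21/21', '71:17/18', '72:21/19', '73:19/18', '74:18/20', '75:16/19', '76:11/13', '77:23/18', '78:20/19', '79:20/20']
```

Call:
drive_tool([
  {"offset": [-3, 0, 0], "rot": [0, 0, 0], "gripper": 3},
  {"offset": [-3, 0, 0], "rot": [0, 0, 0], "gripper": 6},
  {"offset": [-2, 0, 0], "rot": [0, 0, 0], "gripper": 6},
  {"offset": [0, 0, 0], "rot": [0, 0, 0], "gripper": 6},
  {"offset": [0, 0, 0], "rot": [0, 0, 0], "gripper": 6},
  {"offset": [0, 0, 0], "rot": [0, 0, 0], "gripper": 6},
])

```text
time_s: 43.02
tool_pos: [555.0, -231.4, 205.8]
ee_rot: [3.142, -0.002, 2.92]
wrist_force: [-0.1, -0.5, 0.1]
finger_gap: 0.7
grasp_force: 0.0
```

Run:
```python
from h import *
s=manip.state();print(s['tool_pos'],s['ee_rot']);T=camT('wrist',s);a=manip.snapshot('wrist')[...,::-1];cv2.imwrite('pics/w8.png',a)
c,sn=np.cos(-.22),np.sin(-.22);z=28
X,Y=np.meshgrid(np.arange(-80,81),np.arange(-36,37));P=np.c_[551+c*X.ravel()-sn*Y.ravel(),-230.6+sn*X.ravel()+c*Y.ravel(),np.full(X.size,z)]
uv=w2p('wrist',P,T).astype(np.float32).reshape(*X.shape,2);r=cv2.remap(a,uv,None,cv2.INTER_LINEAR)
for x in(-60,-50,20,30,40,50,55,60):
    print(x,[f"{t}:{r[t+36,x+80][0]}/{r[t+36,x+80][2]}" for t in range(-28,29,1) if 19<abs(t)<28])
for y in(-10,10): print(y,[f"{t}:{r[y+36,t+80][0]}/{r[y+36,t+80][2]}" for t in list(range(-74,-60,1))+list(range(54,80,1))])
# cover search: knob/cover in top view
m=manip.snapshot('top')[...,::-1];cv2.imwrite('pics/top2.png',m)
h=cv2.cvtColor(m,cv2.COLOR_BGR2HSV);k=((h[...,0]>8)&(h[...,0]<18)&(h[...,1]>120)).astype(np.uint8);k[:, :330]=0;k[:170]=0;k[300:]=0;k[:,480:]=0
n,l,st,ce=cv2.connectedComponentsWithStats(k)
for i in range(1,n):
    if st[i,4]>80:
        q=np.argwhere(l==i)[:,::-1];print(st[i].tolist(),cv2.minAreaRect(p2w('top',q,6)[:,:2].astype(np.float32)))
```

```text
[ 554.96810296 -231.40422492  205.79315144] [ 3.14158974e+00 -2.08284231e-03  2.91982196e+00]
-60 ['-27:102/105', '-26:87/90', '-25:83/85', '-24:85/88', '-23:113/117', '-22:176/176', '-21:204/199', '-20:203/198', '20:203/198', '21:204/198', '22:201/197', '23:183/183', '24:164/167', '25:157/158', '26:157/159', '27:159/159']
-50 ['-27:108/112', '-26:89/91', '-25:85/88', '-24:87/88', '-23:100/103', '-22:184/180', '-21:204/199', '-20:204/199', '20:204/199', '21:204/198', '22:205/199', '23:174/171', '24:143/142', '25:148/149', '26:157/158', '27:158/159']
20 ['-27:95/98', '-26:87/91', '-25:86/89', '-24:85/88', '-23:150/155', '-22:195/192', '-21:205/199', '-20:204/199', '20:204/199', '21:202/198', '22:192/192', '23:169/171', '24:144/146', '25:139/139', '26:140/140', '27:139/140']
30 ['-27:71/72', '-26:70/72', '-25:70/71', '-24:75/76', '-23:121/124', '-22:182/186', '-21:196/199', '-20:198/198', '20:198/199', '21:200/200', '22:191/194', '23:181/185', '24:149/151', '25:135/135', '26:138/139', '27:139/140']
40 ['-27:83/87', '-26:69/70', '-25:69/71', '-24:67/70', '-23:123/127', '-22:182/187', '-
[... 1382 characters left out ...]
 '79:121/200']
10 ['-74:123/199', '-73:118/196', '-72:107/192', '-71:113/199', '-70:132/198', '-69:182/192', '-68:203/198', '-67:203/198', '-66:200/196', '-65:185/184', '-64:191/189', '-63:203/198', '-62:203/198', '-61:203/198', '54:197/199', '55:197/200', '56:196/199', '57:196/199', '58:196/199', '59:196/199', '60:195/199', '61:196/199', '62:196/199', '63:193/198', '64:175/189', '65:125/162', '66:59/118', '67:45/91', '68:38/82', '69:39/84', '70:43/85', '71:43/89', '72:43/89', '73:44/89', '74:48/98', '75:73/142', '76:100/184', '77:106/194', '78:108/196', '79:108/195']
[414, 227, 22, 49, 735] ((435.4281005859375, -386.3262634277344), (59.80194854736328, 159.64154052734375), 73.50161743164062)
```

Call:
drive_tool([
  {"offset": [1.35, -2.48, 0], "rot": [0, 0, 0], "gripper": 6},
  {"offset": [1.35, -2.48, 0], "rot": [0, 0, 0], "gripper": 6},
  {"offset": [1.35, -2.48, 0], "rot": [0, 0, 0], "gripper": 6},
  {"offset": [1.35, -2.48, 0], "rot": [0, 0, 0], "gripper": 6},
  {"offset": [1.35, -2.48, 0], "rot": [0, 0, 0], "gripper": 6},
  {"offset": [1.35, -2.48, 0], "rot": [0, 0, 0], "gripper": 6},
  {"offset": [1.35, -2.48, 0], "rot": [0, 0, 0], "gripper": 6},
  {"offset": [0, 0, 0], "rot": [0, 0, 0], "gripper": 6},
  {"offset": [0, 0, 0], "rot": [0, 0, 0], "gripper": 6},
  {"offset": [0, 0, 0], "rot": [0, 0, 0], "gripper": 6},
])

```text
time_s: 43.95
tool_pos: [425.4, -379.3, 206.7]
ee_rot: [3.141, 0.0, 2.92]
wrist_force: [0.7, -0.0, 0.4]
finger_gap: 0.702
grasp_force: 0.0
```

```bash
cat > cov.py <<'E'
from h import *
import sys
s=manip.state();print(np.round(s['tool_pos'],1),np.round(s['ee_rot'],3));T=camT('wrist',s);a=manip.snapshot('wrist')[...,::-1];cv2.imwrite('pics/%s.png'%sys.argv[1],a)
z=float(sys.argv[2]);h=cv2.cvtColor(a,cv2.COLOR_BGR2HSV)
k=((h[...,0]>7)&(h[...,0]<17)&(h[...,1]>110)).astype(np.uint8)
n,l,st,ce=cv2.connectedComponentsWithStats(k)
for i in range(1,n):
    if st[i,4]>800:
        q=np.argwhere(l==i)[:,::-1];r=cv2.minAreaRect(p2w('wrist',q,z,T)[:,:2].astype(np.float32));print(st[i].tolist(),r,cv2.boxPoints(r).round(1).tolist())
# knob: dark brown
for i in range(1,n):
    if st[i,4]>5000:
        x,y,w,hh,_=st[i];kk=((h[...,2]<105)&(h[...,1]>100)&(h[...,0]<17)).astype(np.uint8);kk[:y]=0;kk[y+hh:]=0;kk[:,:x]=0;kk[:,x+w:]=0
        n2,l2,s2,c2=cv2.connectedComponentsWithStats(kk)
        for j in range(1,n2):
            if s2[j,4]>100: print('dark',s2[j].tolist(),c2[j])
E
python3 cov.py c1 6
```

```text
[ 425.4 -379.3  206.7] [3.141 0.    2.92 ]
[239, 105, 83, 167, 12287] ((435.91290283203125, -382.24676513671875), (71.60602569580078, 161.40859985351562), 74.7091293334961) [[348.6000061035156, -395.5], [504.29998779296875, -438.1000061035156], [523.2000122070312, -369.0], [367.5, -326.3999938964844]]
[0, 302, 37, 89, 1252] ((548.7749633789062, -702.9442138671875), (39.41598129272461, 119.19163513183594), 63.3157844543457) [[486.70001220703125, -693.7999877929688], [593.2000122070312, -747.2999877929688], [610.9000244140625, -712.0999755859375], [504.3999938964844, -658.5999755859375]]
dark [265, 187, 24, 16, 148] [276.25       192.47972973]
```

Call:
drive_tool([
  {"offset": [-1.09, -0.05, 0], "rot": [0, 0, 0.045], "gripper": 5},
  {"offset": [0, 0, 3], "rot": [0, 0, 0], "gripper": 5},
  {"offset": [0, 0, 3], "rot": [0, 0, 0], "gripper": 5},
  {"offset": [0, 0, 3], "rot": [0, 0, 0], "gripper": 5},
  {"offset": [0, 0, 3], "rot": [0, 0, 0], "gripper": 5},
  {"offset": [0, 0, 2.5], "rot": [0, 0, 0], "gripper": 5},
  {"offset": [0, 0, 2], "rot": [0, 0, 0], "gripper": 5},
  {"offset": [0, 0, 0], "rot": [0, 0, 0], "gripper": 5},
  {"offset": [0, 0, 0], "rot": [0, 0, 0], "gripper": 5},
  {"offset": [0, 0, 0], "rot": [0, 0, 0], "gripper": 5},
], force=50)

```text
time_s: 44.83
tool_pos: [437.2, -382.8, 42.7]
ee_rot: [-3.141, 0.002, 2.876]
wrist_force: [-0.6, 0.3, 0.4]
finger_gap: 0.589
grasp_force: 0.0
```

Closing on the knob, then lifting.

Call:
drive_tool([
  {"offset": [0.1, 0.05, 0.2], "rot": [0, 0, 0], "gripper": 5},
  {"offset": [0, 0, 0], "rot": [0, 0, 0], "gripper": 3},
  {"offset": [0, 0, 0], "rot": [0, 0, 0], "gripper": 1.8},
  {"offset": [0, 0, 0], "rot": [0, 0, 0], "gripper": 1.8},
  {"offset": [0, 0, 0], "rot": [0, 0, 0], "gripper": 1.8},
  {"offset": [0, 0, 0], "rot": [0, 0, 0], "gripper": 1.8},
  {"offset": [0, 0, 0], "rot": [0, 0, 0], "gripper": 1.8},
  {"offset": [0, 0, -1], "rot": [0, 0, 0], "gripper": 1.8},
  {"offset": [0, 0, -2], "rot": [0, 0, 0], "gripper": 1.8},
  {"offset": [0, 0, -3], "rot": [0, 0, 0], "gripper": 1.8},
  {"offset": [0, 0, -3], "rot": [0, 0, 0], "gripper": 1.8},
  {"offset": [0, 0, -2], "rot": [0, 0, 0], "gripper": 1.8},
  {"offset": [0, 0, 0], "rot": [0, 0, 0], "gripper": 1.8},
  {"offset": [0, 0, 0], "rot": [0, 0, 0], "gripper": 1.8},
], force=60)

```text
time_s: 46.0
tool_pos: [435.2, -382.6, 151.0]
ee_rot: [-3.14, 0.003, 2.875]
wrist_force: [-0.4, 0.7, -3.1]
finger_gap: 0.232
grasp_force: 58.7
```

Run:
```python
from h import *
s=manip.state();print(np.round(s['tool_pos'],1),np.round(s['ee_rot'],3),s['finger_gap'],s['wrist_force'])
a=manip.snapshot('wrist')[...,::-1];cv2.imwrite('pics/c2.png',a);T=camT('wrist',s)
h=cv2.cvtColor(a,cv2.COLOR_BGR2HSV);k=((h[...,0]>7)&(h[...,0]<17)&(h[...,1]>110)).astype(np.uint8)
n,l,st,ce=cv2.connectedComponentsWithStats(k);i=1+st[1:,4].argmax();print(st[i])
# left/right edges per row & top edge per column
for y in(110,140,170,200,230): 
    xs=np.where(l[y]==i)[0];print(y,xs.min() if len(xs) else None,xs.max() if len(xs) else None,p2w('wrist',[(xs.min(),y),(xs.max()+1,y)],s['tool_pos'][2]-38+6,T).round(1).tolist() if len(xs) else '')
for x in(200,220,240,260,280,300,320,340):
    ys=np.where(l[:,x]==i)[0];print(x,ys.min() if len(ys) else None)
```

```text
[ 435.2 -382.6  151. ] [-3.140e+00  3.000e-03  2.875e+00] 0.231712013136744 [-0.40537833  0.73810936 -3.11133687]
[  193    97   170   295 34193]
110 194 361 [[354.1, -396.4, 119.0], [372.5, -329.3, 119.0]]
140 197 359 [[366.0, -399.3, 119.0], [384.3, -332.5, 119.0]]
170 199 358 [[378.5, -402.9, 119.0], [397.0, -335.4, 119.0]]
200 201 355 [[391.8, -406.6, 119.0], [410.2, -339.3, 119.0]]
230 203 353 [[405.8, -410.5, 119.0], [424.2, -343.1, 119.0]]
200 97
220 97
240 97
260 97
280 97
300 97
320 97
340 97
```

Call:
drive_tool([
  {"offset": [0, 0, 0], "rot": [0, 0, -0.046], "gripper": 1.8},
  {"offset": [-0.57, 1.24, 0], "rot": [0, 0, 0], "gripper": 1.8},
  {"offset": [-1.14, 2.48, 0], "rot": [0, 0, 0], "gripper": 1.8},
  {"offset": [-1.14, 2.48, 0], "rot": [0, 0, 0], "gripper": 1.8},
  {"offset": [-1.14, 2.48, 0], "rot": [0, 0, 0], "gripper": 1.8},
  {"offset": [-1.14, 2.48, 0], "rot": [0, 0, 0], "gripper": 1.8},
  {"offset": [-1.14, 2.48, 0], "rot": [0, 0, 0], "gripper": 1.8},
  {"offset": [-1.14, 2.48, 0], "rot": [0, 0, 0], "gripper": 1.8},
  {"offset": [-0.57, 1.24, 0], "rot": [0, 0, 0], "gripper": 1.8},
  {"offset": [0, 0, 0], "rot": [0, 0, 0], "gripper": 1.8},
  {"offset": [0, 0, 0], "rot": [0, 0, 0], "gripper": 1.8},
  {"offset": [0, 0, 2], "rot": [0, 0, 0], "gripper": 1.8},
  {"offset": [0, 0, 2], "rot": [0, 0, 0], "gripper": 1.8},
  {"offset": [0, 0, 1.5], "rot": [0, 0, 0], "gripper": 1.8},
  {"offset": [0, 0, 0], "rot": [0, 0, 0], "gripper": 1.8},
  {"offset": [0, 0, 0], "rot": [0, 0, 0], "gripper": 1.8},
  {"offset": [0, 0, 0], "rot": [0, 0, 0], "gripper": 1.8},
])

```text
time_s: 47.47
tool_pos: [550.6, -232.0, 95.3]
ee_rot: [-3.14, 0.001, 2.919]
wrist_force: [0.4, -1.0, -0.6]
finger_gap: 0.229
grasp_force: 58.8
```

Run:
```python
from h import *
s=manip.state();print(np.round(s['tool_pos'],1),np.round(s['ee_rot'],3),s['finger_gap'],s['wrist_force'])
a=manip.snapshot('wrist')[...,::-1];cv2.imwrite('pics/c3.png',a);T=camT('wrist',s)
h=cv2.cvtColor(a,cv2.COLOR_BGR2HSV)
zc=s['tool_pos'][2]-40+6
# expected pixels: cover near corners now, recess near wall corners
c,sn=np.cos(-.22),np.sin(-.22)
W=lambda x,y,z:[551+c*x-sn*y,-230.6+sn*x+c*y,z]
print('recess wall top z42 x=-84',w2p('wrist',[W(-84,-20,42),W(-84,20,42),W(-104,-20,42),W(-104,20,42)],T).round(1).tolist())
for x in(262,270,290,300): print(x,[(y,*a[y,x].tolist()) for y in range(20,118,4)])
```

```text
[ 550.6 -232.    95.3] [-3.140e+00  1.000e-03  2.919e+00] 0.22948219009241094 [ 0.37594125 -0.97751222 -0.55038203]
recess wall top z42 x=-84 [[237.2, 87.3], [323.4, 87.0], [235.4, 39.8], [325.1, 39.4]]
262 [(20, 165, 177, 166), (24, 165, 178, 166), (28, 167, 178, 167), (32, 164, 177, 165), (36, 167, 178, 167), (40, 139, 155, 152), (44, 129, 185, 210), (48, 134, 190, 209), (52, 134, 190, 210), (56, 129, 188, 210), (60, 130, 188, 209), (64, 92, 139, 173), (68, 116, 168, 192), (72, 141, 200, 210), (76, 142, 199, 211), (80, 138, 196, 211), (84, 124, 181, 211), (88, 80, 124, 156), (92, 137, 192, 212), (96, 78, 121, 155), (100, 71, 130, 189), (104, 72, 134, 192), (108, 73, 132, 191), (112, 70, 132, 190), (116, 71, 132, 191)]
270 [(20, 164, 177, 166), (24, 164, 178, 164), (28, 165, 177, 165), (32, 165, 179, 167), (36, 165, 178, 166), (40, 137, 155, 149), (44, 127, 183, 210), (48, 122, 177, 199), (52, 81, 177, 210), (56, 69, 157, 190), (60, 88, 110, 128), (64, 95, 103, 108), (68, 62, 140, 170), (72, 77, 176, 210), (76, 63, 151, 191), (80, 137, 194, 212), (84, 122, 181, 210), (88, 88, 133, 1
[... 492 characters left out ...]
118, 172, 207), (88, 85, 131, 165), (92, 91, 137, 171), (96, 78, 120, 154), (100, 69, 128, 188), (104, 71, 132, 191), (108, 73, 133, 192), (112, 73, 133, 192), (116, 72, 134, 192)]
300 [(20, 164, 177, 165), (24, 166, 178, 167), (28, 164, 177, 166), (32, 164, 178, 167), (36, 165, 178, 168), (40, 138, 153, 150), (44, 129, 187, 210), (48, 76, 147, 181), (52, 81, 179, 211), (56, 79, 177, 209), (60, 78, 178, 209), (64, 82, 179, 211), (68, 81, 180, 210), (72, 78, 175, 211), (76, 51, 124, 163), (80, 130, 184, 211), (84, 112, 166, 202), (88, 81, 124, 156), (92, 134, 191, 211), (96, 74, 117, 152), (100, 65, 122, 179), (104, 67, 125, 183), (108, 67, 125, 183), (112, 68, 126, 185), (116, 67, 127, 185)]
```

Call:
drive_tool([
  {"offset": [0, 0.14, 0.5], "rot": [0, 0, 0], "gripper": 1.8},
  {"offset": [0, 0, 0.5], "rot": [0, 0, 0], "gripper": 1.8},
  {"offset": [0, 0, 0.4], "rot": [0, 0, 0], "gripper": 1.8},
  {"offset": [0, 0, 0], "rot": [0, 0, 0], "gripper": 1.8},
  {"offset": [0, 0, 0], "rot": [0, 0, 0], "gripper": 1.8},
  {"offset": [0, 0, 0], "rot": [0, 0, 0], "gripper": 1.8},
])

```text
time_s: 48.02
tool_pos: [551.1, -229.0, 80.5]
ee_rot: [-3.141, -0.0, 2.921]
wrist_force: [0.6, 0.0, -0.2]
finger_gap: 0.232
grasp_force: 58.8
```

Call:
drive_tool([
  {"offset": [0, -0.13, 0], "rot": [0, 0, 0], "gripper": 1.8},
  {"offset": [0, 0, 0.3], "rot": [0, 0, 0], "gripper": 1.8},
  {"offset": [0, 0, 0.3], "rot": [0, 0, 0], "gripper": 1.8},
  {"offset": [0, 0, 0], "rot": [0, 0, 0], "gripper": 1.8},
  {"offset": [0, 0, 0], "rot": [0, 0, 0], "gripper": 1.8},
])

```text
time_s: 48.43
tool_pos: [551.0, -230.6, 75.2]
ee_rot: [-3.141, 0.001, 2.921]
wrist_force: [-2.3, -0.0, 3.1]
finger_gap: 0.227
grasp_force: 59.3
```

Call:
drive_tool([
  {"offset": [0, 0, 0.1], "rot": [0, 0, 0], "gripper": 1.8},
  {"offset": [0, 0, 0.1], "rot": [0, 0, 0], "gripper": 1.8},
  {"offset": [0, 0, 0], "rot": [0, 0, 0], "gripper": 1.8},
  {"offset": [0, 0, 0], "rot": [0, 0, 0], "gripper": 1.8},
])

```text
time_s: 48.77
tool_pos: [551.0, -230.7, 75.1]
ee_rot: [-3.141, 0.001, 2.92]
wrist_force: [-3.5, 1.9, 15.2]
finger_gap: 0.234
grasp_force: 60.6
```

Call:
drive_tool([
  {"offset": [0, 0, -0.15], "rot": [0, 0, 0], "gripper": 1.8},
  {"offset": [0, 0, 0], "rot": [0, 0, 0], "gripper": 3.5},
  {"offset": [0, 0, 0], "rot": [0, 0, 0], "gripper": 5},
  {"offset": [0, 0, 0], "rot": [0, 0, 0], "gripper": 5},
  {"offset": [0, 0, 0], "rot": [0, 0, 0], "gripper": 5},
  {"offset": [0, 0, -1.5], "rot": [0, 0, 0], "gripper": 5},
  {"offset": [0, 0, -3], "rot": [0, 0, 0], "gripper": 5},
  {"offset": [0, 0, -3], "rot": [0, 0, 0], "gripper": 5},
  {"offset": [0, 0, -3], "rot": [0, 0, 0], "gripper": 4},
  {"offset": [2, 0, -2.5], "rot": [0, 0, 0], "gripper": 3.5},
  {"offset": [3, 0, 0], "rot": [0, 0, 0], "gripper": 3.5},
  {"offset": [0, 0, 0], "rot": [0, 0, 0], "gripper": 3.5},
  {"offset": [0, 0, 0], "rot": [0, 0, 0], "gripper": 3.5},
  {"offset": [0, 0, 0], "rot": [0, 0, 0], "gripper": 3.5},
])

```text
time_s: 49.93
tool_pos: [502.3, -219.2, 203.8]
ee_rot: [3.141, 0.0, 2.921]
wrist_force: [0.7, 1.2, 0.5]
finger_gap: 0.41
grasp_force: 0.0
```

```bash
python3 cov.py c4 40
```

```text
[ 502.3 -219.2  203.8] [3.141 0.    2.921]
[223, 158, 107, 172, 13729] ((552.4879150390625, -231.49444580078125), (92.50313568115234, 165.84671020507812), 79.07015228271484) [[462.29998779296875, -261.20001220703125], [625.0999755859375, -292.6000061035156], [642.7000122070312, -201.8000030517578], [479.79998779296875, -170.39999389648438]]
[506, 284, 18, 67, 1091] ((671.1746215820312, -26.309473037719727), (15.749174118041992, 72.98895263671875), 89.73825073242188) [[634.5999755859375, -34.0], [707.5999755859375, -34.400001525878906], [707.7000122070312, -18.600000381469727], [634.7000122070312, -18.299999237060547]]
dark [259, 237, 32, 27, 403] [274.3101737  248.30024814]
```

Run:
```python
from h import *
a=cv2.imread('pics/c4.png');s=manip.state();T=camT('wrist',s);z=40
h=cv2.cvtColor(a,cv2.COLOR_BGR2HSV)
f=lambda p:prof(h,T,(551,-230.6),-.22,z,p)
ok=lambda q:"".join('#' if 7<v[0]<15 and v[1]>140 else '.' for v in q)
for x in(-70,-50,-30,30,50,60,75): print(x,ok(f([(x,t) for t in range(-44,45)])), 'cols -44..44')
for y in(-30,-24,24,30): print(y,ok(f([(t,y) for t in range(-90,-69)])),ok(f([(t,y) for t in range(70,92)])))
q=prof(a,T,(551,-230.6),-.22,42,[(-t,12) for t in range(76,108)]);print(q[:,0].tolist())
print(a.shape,w2p('wrist',[[551,-230.6,68],[540,-228,68]],T))
```

```text
-70 ..........#######################################.......................#................ cols -44..44
-50 ..........######################.....###...#............................................. cols -44..44
-30 .........#...#..........##........##########..........####............#.................. cols -44..44
30 ..........#..#.##......##.#......#........................######.#.#.....##.####......... cols -44..44
50 ................................#....................##..##.#.##.......#.#...#.##........ cols -44..44
60 .........#........##....#..##...#.....................#.....#.####.#........####......... cols -44..44
75 ................#.....##...#...........#.......................#......................... cols -44..44
-30 ...........########## ......................
-24 .............######.# ......................
24 ..................... ......................
30 ..................... ......................
[69, 67, 68, 62, 47, 99, 126, 130, 109, 107, 121, 108, 74, 70, 75, 80, 77, 77, 76, 77, 75, 78, 76, 57, 86, 122, 123, 100, 62, 50, 50, 96]
(420, 560, 3) [[277.1550268  262.77063921]
 [277.30375023 250.06776332]]
```

```bash
python3 -c "
import cv2
a=cv2.imread('pics/c4.png')[110:340,170:390];cv2.imwrite('pics/c4c.png',cv2.resize(a,None,fx=2.6,fy=2.6,interpolation=cv2.INTER_CUBIC))"
```

```text
(no output)
```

View pics/c4c.png

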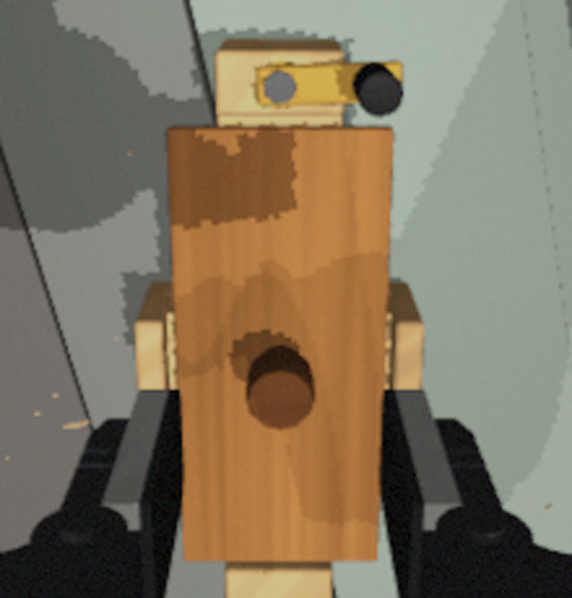

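Call:
drive_tool([
  {"offset": [2.3, 1.36, 0], "rot": [0, 0, 0], "gripper": 3.5},
  {"offset": [2.3, 1.36, 0], "rot": [0, 0, 0], "gripper": 3.5},
  {"offset": [0, 0, 2], "rot": [0, 0, 0], "gripper": 3.5},
  {"offset": [0, 0, 3], "rot": [0, 0, 0], "gripper": 3.5},
  {"offset": [0, 0, 2.5], "rot": [0, 0, 0], "gripper": 3.5},
  {"offset": [0, 0, 0], "rot": [0, 0, 0], "gripper": 3.5},
  {"offset": [0, 0, 0], "rot": [0, 0, 0], "gripper": 3.5},
  {"offset": [0, 0, 0], "rot": [0, 0, 0], "gripper": 3.5},
], force=20)

```text
time_s: 50.65
tool_pos: [464.3, -183.1, 129.6]
ee_rot: [-3.141, 0.002, 2.921]
wrist_force: [0.6, -0.6, 0.3]
finger_gap: 0.407
grasp_force: 0.0
```

Run:
```python
from h import *
s=manip.state();print(np.round(s['tool_pos'],1),np.round(s['ee_rot'],3));T=camT('wrist',s);a=manip.snapshot('wrist')[...,::-1];cv2.imwrite('pics/t1.png',a)
u=w2p('wrist',[[463.3,-182.5,71]],T)[0];print(u)
x0,y0=int(u[0])-30,int(u[1])-40;k=(a[y0:y0+80,x0:x0+60].max(2)<60).astype(np.uint8)
n,l,st,ce=cv2.connectedComponentsWithStats(k);print([(st[i].tolist(),(ce[i]+[x0,y0]).round(1).tolist()) for i in range(1,n) if st[i,4]>50])
print([("#" if v else '.') for v in k[40]])
```

```text
[ 464.3 -183.1  129.6] [-3.141e+00  2.000e-03  2.921e+00]
[278.42210451 245.24680453]
[([19, 18, 23, 33, 610], [278.8, 239.5])]
['.', '.', '.', '.', '.', '.', '.', '.', '.', '.', '.', '.', '.', '.', '.', '.', '.', '.', '.', '.', '#', '#', '#', '#', '#', '#', '#', '#', '#', '#', '#', '#', '#', '#', '#', '#', '#', '#', '#', '#', '#', '#', '.', '.', '.', '.', '.', '.', '.', '.', '.', '.', '.', '.', '.', '.', '.', '.', '.', '.']
```

Call:
drive_tool([
  {"offset": [0.05, 0.05, 2.4], "rot": [0, 0, 0], "gripper": 3.5},
  {"offset": [0, 0, 2.0], "rot": [0, 0, 0], "gripper": 3.5},
  {"offset": [0, 0, 0], "rot": [0, 0, 0], "gripper": 3.5},
  {"offset": [0, 0, 0], "rot": [0, 0, 0], "gripper": 2},
  {"offset": [0, 0, 0], "rot": [0, 0, 0], "gripper": 1},
  {"offset": [0, 0, 0], "rot": [0, 0, 0], "gripper": 1},
  {"offset": [0, 0, 0], "rot": [0, 0, 0], "gripper": 1},
  {"offset": [0, 0, 0], "rot": [0, 0, 0], "gripper": 1},
  {"offset": [0, 0, 0], "rot": [0, 0, 0], "gripper": 1},
], force=20)

```text
time_s: 51.45
tool_pos: [463.8, -182.4, 86.3]
ee_rot: [-3.141, 0.003, 2.921]
wrist_force: [0.6, 0.7, 6.3]
finger_gap: 0.134
grasp_force: 20.1
```

Call:
drive_tool([
  {"offset": [-0.7, -0.02, 0], "rot": [0, 0, 0], "gripper": 1},
  {"offset": [-0.67, -0.19, 0], "rot": [0, 0, 0], "gripper": 1},
  {"offset": [-0.6, -0.35, 0], "rot": [0, 0, 0], "gripper": 1},
  {"offset": [-0.5, -0.49, 0], "rot": [0, 0, 0], "gripper": 1},
  {"offset": [-0.36, -0.6, 0], "rot": [0, 0, 0], "gripper": 1},
  {"offset": [-0.19, -0.59, 0], "rot": [0, 0, 0], "gripper": 1},
  {"offset": [-0.06, -0.56, 0], "rot": [0, 0, 0], "gripper": 1},
  {"offset": [0, 0, 0], "rot": [0, 0, 0], "gripper": 1},
  {"offset": [0, 0, 0], "rot": [0, 0, 0], "gripper": 1},
  {"offset": [0, 0, 0], "rot": [0, 0, 0], "gripper": 1},
])

```text
time_s: 52.28
tool_pos: [494.5, -213.3, 86.7]
ee_rot: [3.137, 0.015, 2.924]
wrist_force: [9.7, 5.4, -1.4]
finger_gap: 0.138
grasp_force: 19.7
```

Call:
drive_tool([
  {"offset": [0.5, 0, 0], "rot": [0, 0, 0], "gripper": 1},
  {"offset": [0, -0.25, 0], "rot": [0, 0, 0], "gripper": 1},
  {"offset": [0, -0.2, 0], "rot": [0, 0, 0], "gripper": 1},
  {"offset": [0, 0, 0], "rot": [0, 0, 0], "gripper": 1},
  {"offset": [0, 0, 0], "rot": [0, 0, 0], "gripper": 1},
])

```text
time_s: 52.7
tool_pos: [490.8, -217.7, 87.4]
ee_rot: [3.139, 0.02, 2.925]
wrist_force: [12.1, 3.1, -0.7]
finger_gap: 0.133
grasp_force: 19.8
```

Call:
drive_tool([
  {"offset": [0, 0, 0], "rot": [0, 0, 0], "gripper": 2},
  {"offset": [0, 0, 0], "rot": [0, 0, 0], "gripper": 3.5},
  {"offset": [0, 0, 0], "rot": [0, 0, 0], "gripper": 3.5},
  {"offset": [0, 0, 0], "rot": [0, 0, 0], "gripper": 3.5},
  {"offset": [0, 0, -2], "rot": [0, 0, 0], "gripper": 3.5},
  {"offset": [0, 0, -3], "rot": [0, 0, 0], "gripper": 3.5},
  {"offset": [0, 0, -3], "rot": [0, 0, 0], "gripper": 3.5},
  {"offset": [0, 0, -3], "rot": [0, 0, 0], "gripper": 3.5},
  {"offset": [0, 0, -2], "rot": [0, 0, 0], "gripper": 3.5},
  {"offset": [0, 0, 0], "rot": [0, 0, 0], "gripper": 3.5},
  {"offset": [0, 0, 0], "rot": [0, 0, 0], "gripper": 3.5},
  {"offset": [0, 0, 0], "rot": [0, 0, 0], "gripper": 3.5},
])

```text
time_s: 53.7
tool_pos: [479.6, -219.3, 214.1]
ee_rot: [3.141, -0.002, 2.92]
wrist_force: [0.3, 0.3, -0.3]
finger_gap: 0.408
grasp_force: 0.0
```

Run:
```python
from h import *
s=manip.state();print(np.round(s['tool_pos'],1),np.round(s['ee_rot'],3));T=camT('wrist',s);a=manip.snapshot('wrist')[...,::-1];cv2.imwrite('pics/t2.png',a)
W=lambda x,y,z:[551+np.cos(-.22)*x-np.sin(-.22)*y,-230.6+np.sin(-.22)*x+np.cos(-.22)*y,z]
u=w2p('wrist',[W(-66,0,71),W(-94,0,50),W(-81,-36,40),W(-81,36,40),W(0,0,68)],T).round(1);print(u.tolist())
x0,y0=int(u[0,0])-40,int(u[0,1])-40;k=(a[y0:y0+70,x0:x0+80].max(2)<60).astype(np.uint8)
n,l,st,ce=cv2.connectedComponentsWithStats(k);print([((st[i,:2]+[x0,y0]).tolist(),st[i,2:].tolist(),(ce[i]+[x0,y0]).round(1).tolist()) for i in range(1,n) if st[i,4]>50])
h=cv2.cvtColor(a,cv2.COLOR_BGR2HSV)
# cover near edge: gray profile columns either side
for x in(int(u[2,0])+8,int(u[3,0])-8): print(x,[(y,int(a[y,x,0]),int(a[y,x,2])) for y in range(int(u[2,1])-8,int(u[2,1])+9,2)])
for y in(int(u[2,1])+12,int(u[2,1])+100): 
    for xc in(int(u[2,0]),int(u[3,0])): print(y,[(x,int(a[y,x,0]),int(a[y,x,2])) for x in range(xc-8,xc+9,2)])
# compare with start picture: post/pivot geometry
b=cv2.imread('pics/top0.png');m=manip.snapshot('top')[...,::-1];cv2.imwrite('pics/top3.png',m)
d=cv2.absdiff(b,m).max(2)>50;n,l,st,ce=cv2.connectedComponentsWithStats(d.astype(np.uint8));print([(st[i].tolist()) for i in range(1,n) if st[i,4]>25])
```

```text
[ 479.6 -219.3  214.1] [ 3.141e+00 -2.000e-03  2.920e+00]
[[283.5, 209.5], [283.2, 169.2], [241.3, 181.7], [324.7, 181.5], [283.2, 281.3]]
[([276, 195], [15, 21, 258], [283.0, 205.3])]
249 [(173, 94, 97), (175, 93, 95), (177, 93, 97), (179, 93, 95), (181, 83, 92), (183, 34, 104), (185, 46, 129), (187, 43, 128), (189, 42, 130)]
316 [(173, 169, 169), (175, 168, 169), (177, 169, 169), (179, 150, 151), (181, 129, 136), (183, 51, 144), (185, 66, 190), (187, 70, 189), (189, 73, 190)]
193 [(233, 136, 139), (235, 123, 124), (237, 95, 98), (239, 94, 97), (241, 93, 97), (243, 54, 149), (245, 63, 177), (247, 65, 182), (249, 67, 182)]
193 [(316, 70, 190), (318, 70, 189), (320, 64, 181), (322, 66, 181), (324, 118, 154), (326, 169, 170), (328, 152, 152), (330, 152, 152), (332, 150, 150)]
281 [(233, 15, 11), (235, 19, 19), (237, 12, 14), (239, 15, 15), (241, 86, 89), (243, 90, 94), (245, 72, 115), (247, 62, 171), (249, 62, 169)]
281 [(316, 34, 105), (318, 10, 11), (320, 19, 18), (322, 8, 13), (324, 15, 13), (326, 12, 18), (328, 70, 73), (330, 72, 75), (332, 74, 77)]
[[365, 185, 63, 75, 2635], [216, 194, 19, 40, 508], [238, 198, 14, 6, 52], [197, 201, 16, 34, 428], [235, 208, 17, 29, 404], [397, 250, 21, 12, 64], [356, 254, 68, 75, 3437], [58, 308, 18, 6, 38], [62, 316, 12, 7, 56], [87, 317, 13, 9, 54], [50, 321, 9, 15, 71], [126, 335, 63, 14, 365], [331, 347, 42, 73, 1468], [124, 349, 12, 31, 177], [181, 353, 30, 11, 93], [154, 359, 15, 33, 147], [182, 361, 15, 11, 108], [232, 371, 20, 6, 43], [268, 371, 44, 49, 1518], [177, 372, 15, 30, 204], [325, 389, 16, 13, 100], [333, 388, 16, 6, 38], [308, 392, 11, 28, 143], [320, 395, 7, 17, 41], [324, 395, 6, 15, 32], [305, 399, 5, 21, 46], [175, 403, 9, 10, 49], [329, 412, 24, 8, 72]]
```

```bash
python3 -c "
from rig import manip
print(manip.finish_job())"
```

```text
the job is handed in; nothing more can be done
None
```

I laid all three plates (red, blue and yellow) flat in the case, set the cover back in its frame and turned the tab back over it, without moving the mug or tape measure; the job is handed in at about 54 s, and no verdict came back.

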